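# Pin and clip the beam stop's fork

## Robot

A 6-joint arm with a two-finger parallel gripper is mounted at the origin on the work surface. World frame = base frame: x ahead of the robot, y to its left, z up, the work surface at z = 0. Lengths are in m, angles in rad, forces in N, time in s.
With the tool pointing down it reaches from about 0.35 to 0.725 m from the base axis. Payload 6 kg.
Tool frame: the origin (TCP) lies midway between the tips of the shut fingers; the grasp point (between the pads) lies 19 mm behind it; x points along the fingers, z is the direction in which the jaws open and shut, and the axes are right-handed (so a half turn about x gives the same grasp; the last joint's range is limited). The gripper opens to 85 mm and grips with 20 to 120 N. Pads are 22 mm wide; open, the fingers measure 114 mm over their backs; the gripper's body (76 mm by 85 mm) begins 54 mm behind the grasp point. The pads swing forward as they close: fully open they stand 13 mm farther back than shut.
Start: joints at [1.45, 0.04, 0.085, 0, -1.615, -0.334], TCP at [0.264, 0.539, 0.199] pointing down, gripper open.
Joint ranges: [-2.56, 2.56], [-1.29, 2.01], [-1.08, 1.49], [-3.29, 1.98], [-2.81, -0.18], [-2.99, 2.99]. Speed limits (rad/s): [2.57, 2.57, 3.01, 3.14, 3.14, 3.14].

## Interface

Orientations are given as a rotation vector (axis times angle).
In Python, from cell import ctrl gives the robot as it stands.
- The arm moves only by the shell command python3 -m creep 'ROWS'. ROWS is JSON, a list of rows, each a list of 7 numbers: the finger opening in m, from 0 to 0.0854, then the shift along the tool's x, y, z in m, then the turn, a rotation vector about the tool's x, y, z in degrees. A call has 1 to 10 rows; each row is the pose to reach, as a shift and turn from the pose commanded when the call began, along the tool's axes at that moment; what a row does not reach only later rows make up. A row lasts 1/12 s, in which the tool goes at most 41.7 mm and 7.16 degrees, less where a joint would pass 70% of its speed; a pose out of reach is approached as far as the arm can. A call with a gripper value outside its range is refused whole. The fingers move at their own pace and stop on an object; the grip force is fixed at half the most. Time passes only in rows, so rows that repeat a pose let the fingers close. It gives the time, the measured TCP pose, the force and the opening at its end, in the units of the state.
- ctrl.get_state(): the state, without advancing time (a new reading comes with each control period).
- ctrl.grab_frame(name): name is "scene" or "top"; returns the picture (384x512x3 uint8, red, green, blue); there is no depth.
- ctrl.camera_model(name): a dict with "intrinsics" (3x3 intrinsics, pixels), "D" ([k1, k2, p1, p2, k3] as OpenCV has them; the pictures are not rectified), "R" (3x3) and "t" (3): a world point X has camera coordinates R X + t. Camera axes: x right, y down, z forward; pixel columns grow to the right and rows downward; lengths in m; the calibration is good to about 2 mm. A picture is of the moment at which its call begins. camera_model takes no time and is no camera call.
- ctrl.finish_job(): hands the job in, once; it reports no verdict.
The state is a dict: "t": time; "joint_pos": joint angles; "joint_vel": joint speeds; "joint_efforts": joint torques, N m; "tcp_pos": TCP position; "eef_rot": TCP orientation; "ft_force": force on the tool from outside, world axes, zero at the start; "torque": the same for the moment, N m; "gripper_width": opening from 0.0 (shut) to 1.0 (fully open).
Only numpy, scipy, OpenCV 4.12 (cv2) and the standard library are available. Lean on these libraries where they do the work, as an engineer would, in place of code of your own. Each camera call takes 0.05 s, during which the arm holds its last target.

## Task

The hinge pin of the black beam stop has worked part-way out of its fork on the green base. Push the pin fully home, then take the R-clip from its stand and push its straight leg down through the cross hole in the pin's end, feeling for the hole, until the bow springs over the pin, and let go. Be gentle with the mount: the pin and the hole's edge must not be forced (never press with more than about 40 N), and leave the other things on the table where they are.

Things in the scene. Friction and masses are not known exactly. Their poses are not given: they have to be found in the camera images.
- mount: Fixed green base 100 x 110 x 14 mm with a green fork (34 mm in x, y -22 to +22 mm, top at z = 90 mm); from the fork an 18 mm square arm runs along +x to a black plate at x = 117 mm (85 mm wide, top at z = 88 mm). Origin on the table under the fork's middle, z up. A steel pin, 20 mm thick, lies along y through the fork at x = 0, z = 75 mm: head at -y, drilled free end at +y.
- hole_guess (a point): Fixed point on the top line of the pin (mount x = 0, y = +36 mm, z = 85 mm): where the cross hole should be with the pin home. The hole, 6.5 mm round, runs vertically through the pin, but was drilled by hand: its centre is up to 9 mm off this point either way along mount y (not sideways), not measured, so feel for it. Solid pin goes on 12 mm beyond it.
- pin (a joint): How far the pin still sticks out from home, along mount -y, in m: 0 is fully home (head against the fork), at most 0.030. It slides stiffly (about 6 N, 30 N s/m more with speed), does not turn, stops hard at 0 and stays where it is left.
- pin_head (a point): Middle of the outer flat face of the pin's head (steel disc 28 mm across, 8 mm thick), 75 mm above the table. Push it along mount +y; with the pin home it lies at mount y = -30 mm.
- clip: Loose steel R-clip, about 80 g, 5 mm wire, upright. Origin: on the straight leg's axis at the underside of its grey thumb tab; z up the leg; the bow is on the +y side. Seated: clip x along the pin (mount y), bow to mount +x or -x, origin 30 mm above the pin's middle (105 mm above the table). Past z = about 125 mm the bow rides over the pin: 8 to 20 N, then it pulls itself in to a stop.
- tab (a point): Middle of the clip's grey thumb tab, at (0, 5, 16) mm in the clip's frame. The tab is 14 mm thick (clip x), 30 mm wide (y from -10 to +20 mm) and 32 mm high (z from 0 to +32 mm): grip it from above across the 14 mm.
- leg_tip (a point): Tip of the clip's straight leg, 65 mm below the clip's origin. The leg is 5 mm thick; its tip is blunt, rounded off over the last 4 mm to 2.6 mm.
- bow (a joint): Opening of the clip's sprung bow, rad: 0 at rest, about 0.08 as it passes the pin's widest part, back near 0 once over. Stiffness 3 N m/rad, preloaded by 0.24 N m. The bow wire lies in the clip's y-z plane: it bulges round a 20 mm pin whose middle is at clip z = -30 mm, narrows below that, and flares to its end at y = 16, z = -54 mm.
- stand: Fixed clip stand: base plate 64 x 90 x 7 mm and, on four thin posts, two aluminium rails along y, 78 mm long and 9 mm apart (24 mm over both), tops 74 mm above the table. Origin on the table at its middle. The clip hangs upright between the rails, its tab's underside resting on them, axes along the stand's, clip origin at about y = -14 mm. Lift it 70 mm straight up to clear the rails.
- lens_ring: Bystander: small dark steel ring, 25 mm across, 12 mm high.
- hexdriver: Bystander: screwdriver lying flat, 150 mm long.
- post: Bystander: steel rod lying flat, 13 mm thick, 75 mm long.
- post_holder: Bystander: dark round post holder standing upright, 32 mm across, 50 mm high.
- cleaner: Bystander: bottle, 48 mm across, 110 mm high.
- screw_tray: Bystander: blue open tray, 90 x 130 x 30 mm.
- filter_case: Bystander: black flat case, 60 x 60 x 22 mm.
- lens: Bystander: lens in a black ring lying flat, 50 mm across, 10 mm thick.

How it is judged:
On the way, in this order (a step that is already met when the one before it is completed fails the run):
1. the pin is pushed home (within 2 mm) before the clip's leg goes in (value of joint pin below 0.002 m), for 0.2 s.
2. the clip's leg has entered the cross hole by 10 mm or more (x of clip in the frame of mount between -0.004 and 0.004 m and y of clip in the frame of mount between 0.0245 and 0.0475 m and angle between the x axis of clip and the y axis of mount, either way round below 0.22 rad and angle between clip's own z axis and vertical below 0.17 rad and z of clip in the frame of mount between 0.09 and 0.14 m), for 0.1 s.
At the end, for the whole second after the job is handed in: Pin home within 3 mm; clip released, at rest, its leg through the hole: origin 101 to 109 mm above the table, within 4 mm of the pin's middle line, 24.5 to 47.5 mm along mount +y, upright within 0.17 rad, x axis along the pin within 0.22 rad; bow sprung over (open less than 0.06 rad) (value of joint pin below 0.003 m and x of clip in the frame of mount between -0.004 and 0.004 m and y of clip in the frame of mount between 0.0245 and 0.0475 m and angle between the x axis of clip and the y axis of mount, either way round below 0.22 rad and angle between clip's own z axis and vertical below 0.17 rad and z of clip in the frame of mount between 0.101 and 0.109 m and value of joint bow below 0.06 rad and linear speed of clip below 0.02 m/s and angular speed of clip below 0.2 rad/s); the robot touches nothing.
It fails at once if the mount, its pin or the hole's edge is pressed with more than 45 N (contact force between anything else and mount above 45 N).
It fails at once if a bystander is moved by more than 25 mm (distance of any of lens_ring, hexdriver, post, post_holder, cleaner, screw_tray, filter_case, lens from where it was at the start of the episode above 0.025 m).
It also fails if it takes over 72 s, if anything falls off the work surface, if the arm or the gripper's body presses on something with over 40 N, if the wrist force passes 120 N, or if a joint passes its speed limit or range.

## Working session

There is one attempt and no reset: what is moved stays moved. The work goes in short steps, Python scripts to look and compute and a shell command to move; the robot and the scene stay as the last step left them, time stands still between calls to the robot, and variables do not carry over. Pictures are saved under pics/ and viewed, and the job is handed in when it is done.

```bash
ls; mkdir -p pics; python3 - <<'E'
from cell import ctrl
import cv2
print(ctrl.get_state())
for n in("scene","top"):
    print(n,ctrl.camera_model(n))
    cv2.imwrite(f"pics/{n}0.png",ctrl.grab_frame(n)[:,:,::-1])
E
```

```text
pics
{'t': 0.0, 'joint_pos': array([ 1.44967879e+00,  4.08253775e-02,  8.37718099e-02, -4.80071161e-04,
       -1.61549382e+00, -3.33671875e-01]), 'joint_vel': array([ 6.99446709e-05, -1.51695611e-03,  3.37301079e-04,  1.69936695e-03,
       -2.94287130e-04,  1.01231229e-03]), 'joint_efforts': array([ 5.63798349e-04, -3.68209648e+01,  3.47424781e+01,  6.93282366e+00,
       -5.47064905e-03,  1.56959851e-05]), 'tcp_pos': array([0.26333174, 0.53868308, 0.19774655]), 'eef_rot': array([ 1.53417225,  0.95748094, -1.5368386 ]), 'ft_force': array([-0.08425871,  0.73185433,  0.13555513]), 'torque': array([ 0.00050508,  0.03229436, -0.00843253]), 'gripper_width': 0.9966918167669977}
scene {'intrinsics': array([[393.43075857,   0.        , 250.323843  ],
       [  0.        , 393.43075857, 195.16064403],
       [  0.        ,   0.        ,   1.        ]]), 'D': array([-0.02693173,  0.        ,  0.        ,  0.        ,  0.        ]), 'R': array([[ 0.83159962,  0.55527209,  0.01072259],
       [ 0.3894494 , -0.56927447, -0.72405507],
       [-0.39594348,  0.60629983, -0.68965882]]), 't': array([-0.47743177, -0.16763535,  1.33409868])}
top {'intrinsics': array([[416.89915075,   0.        , 262.00630635],
       [  0.        , 416.89915075, 192.40480744],
       [  0.        ,   0.        ,   1.        ]]), 'D': array([-0.13072045,  0.        ,  0.        ,  0.        ,  0.        ]), 'R': array([[ 0.02033694, -0.99954248, -0.02238844],
       [-0.98241892, -0.01582198, -0.18601809],
       [ 0.18557875,  0.02577787, -0.98229121]]), 't': array([-0.02653048,  0.59045087,  0.99916434])}
```

View pics/scene0.png

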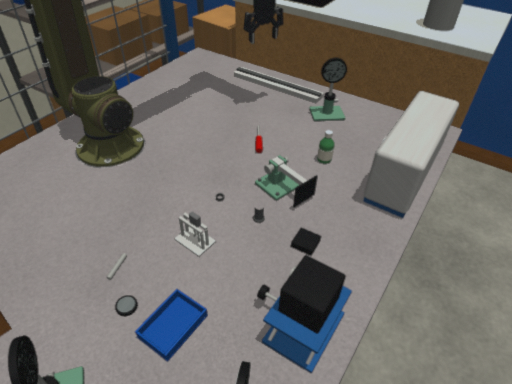

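View pics/top0.png

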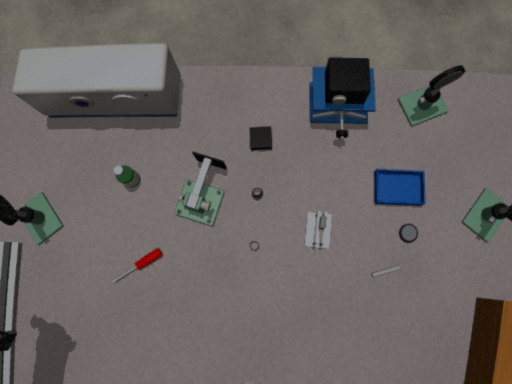

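```bash
python3 - <<'E'
import cv2,numpy as np
def crop(n,x,y,w,h,s,o):
    im=cv2.imread(f"pics/{n}0.png")[y:y+h,x:x+w]
    im=cv2.resize(im,None,fx=s,fy=s,interpolation=cv2.INTER_CUBIC)
    for i in range(0,w,10):
        cv2.putText(im,str(x+i),(i*s,10),0,.35,(0,0,255),1); im[:, i*s]=im[:, i*s]//2+60
    for i in range(0,h,10):
        cv2.putText(im,str(y+i),(0,i*s+4),0,.35,(0,0,255),1); im[i*s]=im[i*s]//2+60
    cv2.imwrite(o,im)
crop("top",165,140,80,90,6,"pics/c1.png")
crop("top",295,200,50,55,10,"pics/c2.png")
crop("scene",245,145,80,65,8,"pics/c3.png")
crop("scene",165,200,60,60,9,"pics/c4.png")
E
```

```text
(no output)
```

View pics/c1.png

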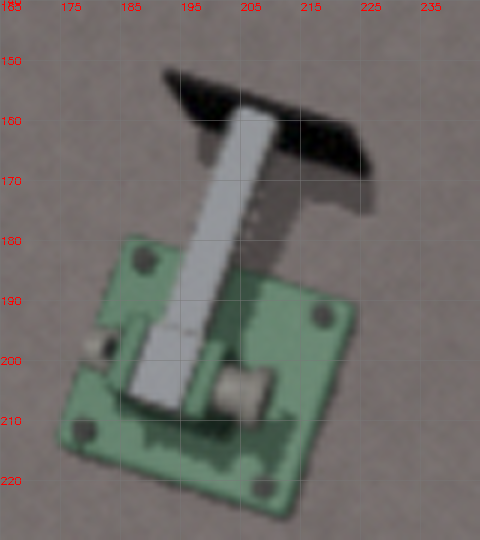

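View pics/c2.png

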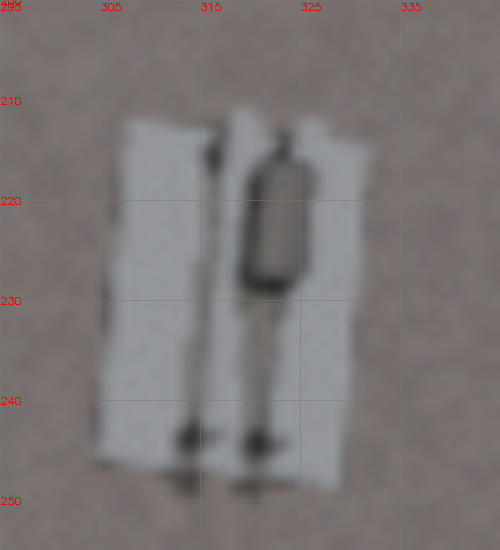

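View pics/c3.png

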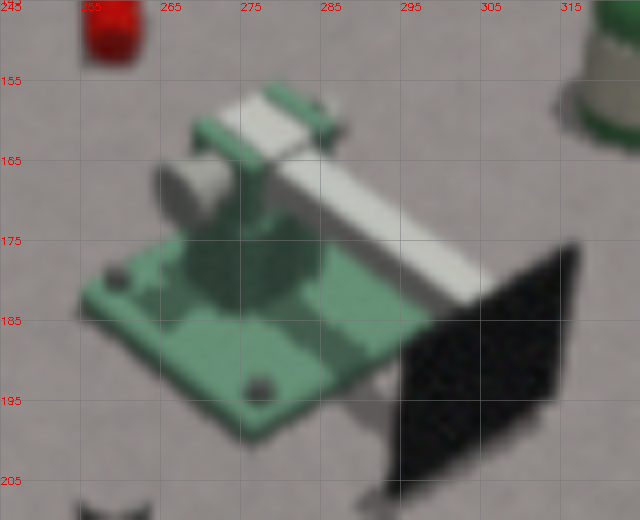

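View pics/c4.png

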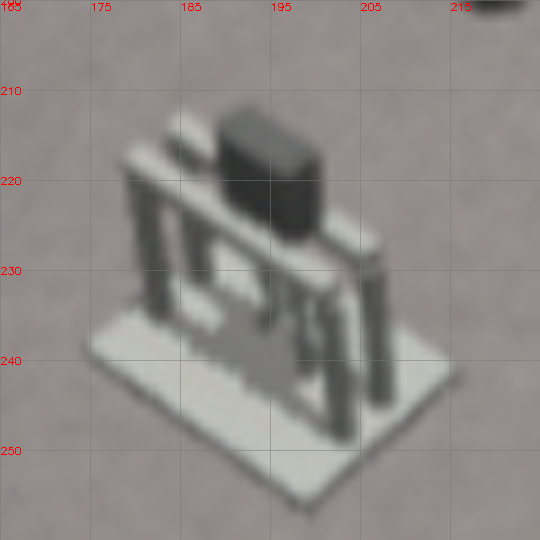

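```bash
cat > h.py <<'E'
import numpy as np,cv2,json
from cell import ctrl
from scipy.spatial.transform import Rotation as R
from scipy.optimize import least_squares
CM={n:ctrl.camera_model(n) for n in("scene","top")}
def proj(n,P):
    c=CM[n]; p,_=cv2.projectPoints(np.asarray(P,float).reshape(-1,1,3),cv2.Rodrigues(c["R"])[0],c["t"],c["intrinsics"],c["D"])
    return p[:,0]
def W(pose,P):
    P=np.asarray(P,float);c,s=np.cos(pose[2]),np.sin(pose[2])
    return np.stack([pose[0]+c*P[:,0]-s*P[:,1],pose[1]+s*P[:,0]+c*P[:,1],P[:,2]],1)
def back(n,uv,z):
    c=CM[n];x,y=cv2.undistortPoints(np.array([[uv]],float),c["intrinsics"],c["D"])[0,0]
    d=c["R"].T@np.array([x,y,1]);C=-c["R"].T@c["t"];return C+d*(z-C[2])/d[2]
E
cat > fit.py <<'E'
from h import *
u=lambda X,Y,x0,y0,s:(x0+(X+.5)/s-.5,y0+(Y+.5)/s-.5)
t=lambda X,Y:("top",u(X,Y,165,140,6)); s=lambda X,Y:("scene",u(X,Y,245,145,8))
M=[((50,55,14),t(127,235)),((50,-55,14),t(357,303)),((-50,-55,14),t(290,518)),((-50,55,14),t(62,440)),
((-50,-55,14),s(82,297)),((50,-55,14),s(250,435)),((50,55,14),s(435,318)),
((-17,-22,90),s(195,122)),((17,-22,90),s(248,168)),((17,22,90),s(340,125)),((-17,22,90),s(272,84)),
((117,42.5,88),s(578,243)),((117,-42.5,88),s(405,345)),((117,42.5,88),t(165,70)),((117,-42.5,88),t(350,124))]
def run(M,p0,names,ex):
    P=np.array([m[0] for m in M],float)/1e3
    base=np.array([m[0][2]<20 for m in M])
    def f(p):
        Q=P.copy()
        if ex: Q[base,:2]+=p[3:5]
        w=W(p,Q);r=[]
        for q,m in zip(w,M): r.append(proj(m[1][0],q)[0]-m[1][1])
        return np.ravel(r)
    r=least_squares(f,p0+([0,0] if ex else []),loss="soft_l1");print(names,r.x,np.rad2deg(r.x[2]));print(f(r.x).reshape(-1,2).round(1).tolist());return r.x
m=run(M,[.56,.15,-.25],"mount",True)
run(M,[.56,.15,-.25],"mount no off",False)
t=lambda X,Y:("top",u(X,Y,295,200,10)); s=lambda X,Y:("scene",u(X,Y,165,200,9))
S=[((32,45,7),t(125,122)),((32,-45,7),t(370,147)),((-32,-45,7),t(338,487)),((-32,45,7),t(100,460))]
for k in range(4):
    pass
C=[back("top",x[1][1],.007) for x in S]
print([np.linalg.norm(C[i]-C[(i+1)%4]).round(4) for i in range(4)],np.mean(C,0),C)
Sc=[back("scene",s(X,Y)[1],.007) for X,Y in((88,345),(307,507),(458,370))];print(Sc, np.linalg.norm(Sc[0]-Sc[1]),np.linalg.norm(Sc[2]-Sc[1]))
E
python3 fit.py
```

```text
mount [ 0.56362377  0.15538009 -0.28251951  0.00929251 -0.00310357] -16.187175744261815
[[0.4, -1.0], [1.0, -0.4], [0.2, -0.2], [-1.1, 0.3], [-2.2, -0.7], [-0.7, -0.2], [2.9, -1.7], [-1.1, 0.5], [0.2, 0.5], [-0.2, -0.2], [0.3, -0.6], [0.1, 0.0], [0.1, 0.3], [-0.8, -0.2], [0.2, 0.2]]
mount no off [ 0.56696227  0.1513689  -0.26416145] -15.135336168663793
[[-0.7, 1.0], [0.1, 0.9], [-0.0, 1.3], [-1.6, 2.6], [-3.2, -1.3], [-1.4, -1.1], [1.8, -2.9], [-0.9, 1.7], [0.6, 1.7], [0.1, 0.8], [0.4, 0.4], [0.8, 0.8], [1.3, 1.4], [-0.0, -1.4], [1.2, -1.6]]
[np.float64(0.0646), np.float64(0.0893), np.float64(0.062), np.float64(0.0886)] [ 0.50308833 -0.16202617  0.007     ] [array([ 0.55022174, -0.13364425,  0.007     ]), array([ 0.5446015 , -0.19796974,  0.007     ]), array([ 0.4557295 , -0.18907913,  0.007     ]), array([ 0.46180057, -0.12741154,  0.007     ])]
[array([ 0.4585301 , -0.18724887,  0.007     ]), array([ 0.54887551, -0.19725091,  0.007     ]), array([ 0.55361774, -0.1338151 ,  0.007     ])] 0.09089738189931525 0.06361282130905674
```

```bash
cat > ov.py <<'E'
from h import *
import sys
def box(x0,x1,y0,y1,z0,z1):
    c=[(x,y,z) for x in(x0,x1) for y in(y0,y1) for z in(z0,z1)]
    return [(c[i],c[j]) for i in range(8) for j in range(i) if bin(i^j).count("1")==1]
def circ(y,r,z=75,n=20):
    a=np.linspace(0,2*np.pi,n+1);p=[(r*np.cos(q),y,z+r*np.sin(q)) for q in a];return list(zip(p[:-1],p[1:]))
def draw(src,n,pose,segs,x,y,w,h,s,o):
    im=cv2.resize(cv2.imread(src)[y:y+h,x:x+w],None,fx=s,fy=s,interpolation=cv2.INTER_CUBIC)
    for sg,col in segs:
        for a,b in sg:
            p=(proj(n,W(pose,np.array([a,b])/1e3))+.5-[x,y])*s
            cv2.line(im,*[tuple(int(v) for v in q) for q in p],col,1,cv2.LINE_AA)
    cv2.imwrite(o,im); return im
if __name__=="__main__":
    m=[.56362,.15538,-.2825]
    pin=float(sys.argv[1]) if len(sys.argv)>1 else 20
    ms=[(box(-50+9.3,50+9.3,-58,52,0,14),(0,255,255)),(box(-17,17,-22,22,14,90),(0,0,255)),(box(115,117,-42.5,42.5,40,88),(255,255,0)),(circ(-30-pin,14)+circ(-22-pin,14)+circ(48-pin,10)+circ(22,10),(255,0,255))]
    a=draw("pics/top0.png","top",m,ms,165,140,75,90,6,"pics/o1.png")
    b=draw("pics/scene0.png","scene",m,ms,245,140,85,70,8,"pics/o2.png")
    st=[.503,-.162,np.deg2rad(float(sys.argv[2]) if len(sys.argv)>2 else 84.5)]
    ss=[(box(-32,32,-45,45,0,7),(0,255,255)),(box(-12,-4.5,-39,39,65,74)+box(4.5,12,-39,39,65,74),(0,0,255)),(box(-7,7,-24,6,74,106),(255,0,255))]
    draw("pics/top0.png","top",st,ss,295,200,50,55,10,"pics/o3.png")
    draw("pics/scene0.png","scene",st,ss,165,200,60,60,9,"pics/o4.png")
E
python3 ov.py
```

```text
(no output)
```

View pics/o1.png

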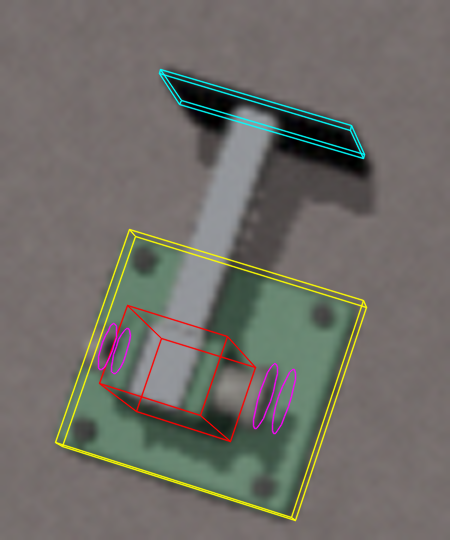

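View pics/o2.png

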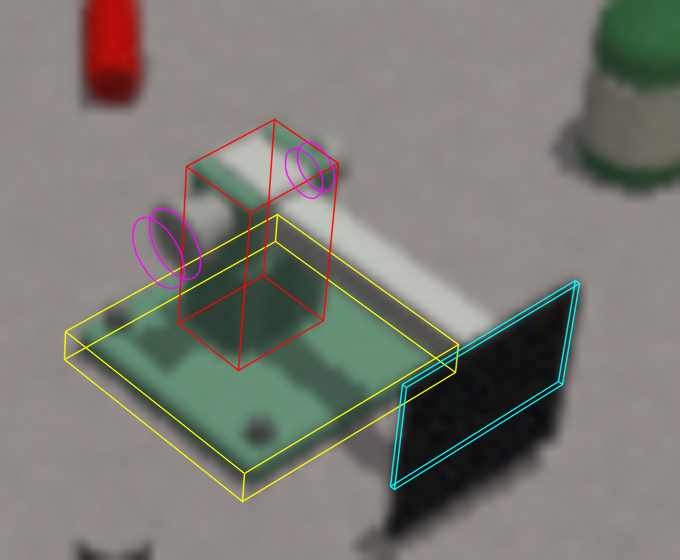

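View pics/o3.png

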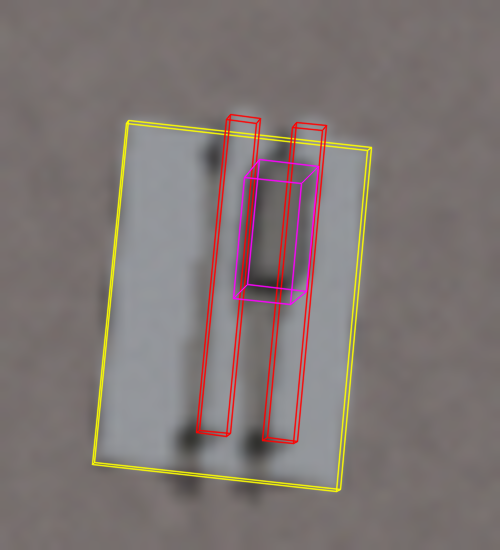

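View pics/o4.png

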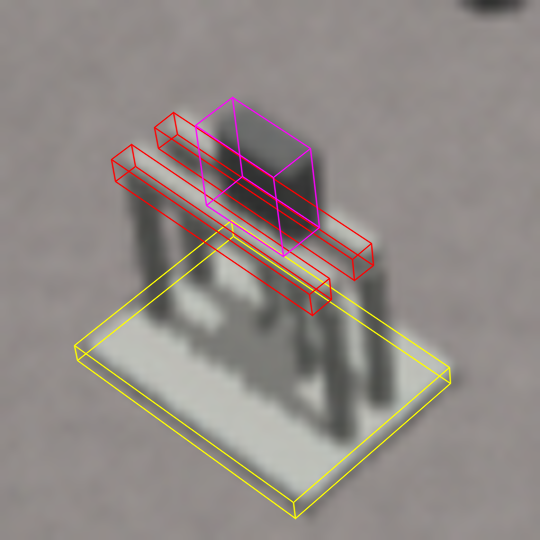

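```bash
python3 - <<'E'
import cv2
im=cv2.imread("pics/top0.png")[185:220,172:215];cv2.imwrite("pics/z1.png",cv2.resize(im,None,fx=16,fy=16,interpolation=cv2.INTER_CUBIC))
im=cv2.imread("pics/scene0.png")[150:185,260:295];cv2.imwrite("pics/z2.png",cv2.resize(im,None,fx=16,fy=16,interpolation=cv2.INTER_CUBIC))
E
```

```text
(no output)
```

View pics/z1.png

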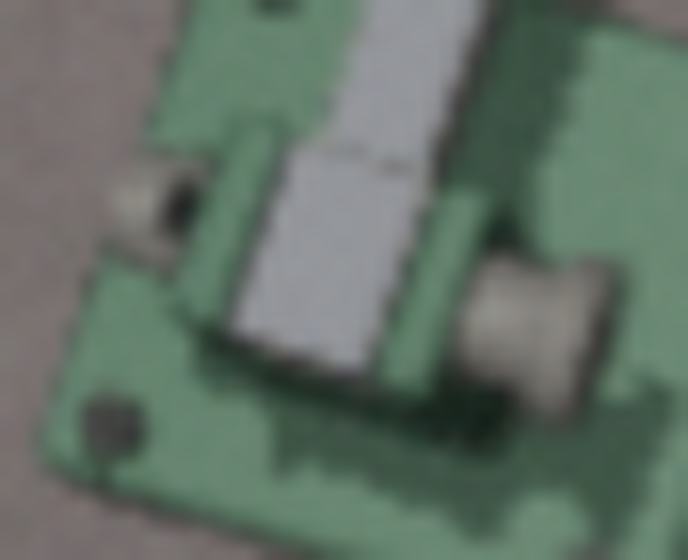

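View pics/z2.png

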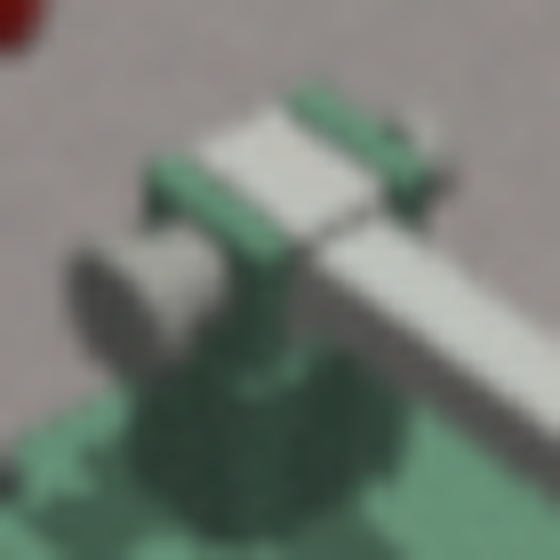

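```bash
cat > fit2.py <<'E'
from h import *
u=lambda X,Y,x0,y0,s:(x0+(X+.5)/s-.5,y0+(Y+.5)/s-.5)
t=lambda X,Y:("top",u(X,Y,165,140,6)); s=lambda X,Y:("scene",u(X,Y,245,145,8))
tz=lambda X,Y:("top",u(X,Y,172,185,16)); sz=lambda X,Y:("scene",u(X,Y,260,150,16))
M=[((50,55,14),t(127,235)),((50,-55,14),t(357,303)),((-50,-55,14),t(290,518)),((-50,55,14),t(62,440)),
((-50,-55,14),s(82,297)),((50,-55,14),s(250,435)),
((-17,-22,90),sz(152,158)),((17,-22,90),sz(268,260)),((17,22,90),sz(430,180)),((-17,22,90),sz(305,75)),
((117,42.5,88),s(578,243)),((117,-42.5,88),s(405,345)),((117,42.5,88),t(165,70)),((117,-42.5,88),t(350,124)),
((17,22,90),tz(250,122)),((-17,22,90),tz(178,312)),((17,-22,90),tz(490,195)),((-17,-22,90),tz(435,395))]
P=np.array([m[0] for m in M],float)/1e3;base=P[:,2]<.02
def fit(sel,sh):
    def f(p,full=False):
        Q=P.copy();Q[base,:2]+=p[3:5]
        w=W(p,Q);r=[]
        for i in sel:
            n,uv=M[i][1];o=p[5:7] if n=="top" else p[7:9]
            r.append(proj(n,w[i])[0]+o-uv)
        r=np.array(r)
        return r if full else np.concatenate([r.ravel(),p[5:]/sh])
    r=least_squares(f,[.56,.15,-.25,0,0,0,0,0,0],loss="soft_l1");print(r.x.round(4),np.rad2deg(r.x[2]),r.cost);print(f(r.x,True).round(1).tolist())
al=range(len(M))
fit(al,.5);fit(al,1.5);fit([i for i in al if not base[i]],.5)
fit([i for i in al if M[i][1][0]=="top"],.01);fit([i for i in al if M[i][1][0]!="top"],.01)
E
python3 fit2.py
```

```text
[ 0.5627  0.1542 -0.2758  0.0101 -0.0008  0.1583  0.2509  0.3795 -0.0214] -15.799588636029094 6.815886565473028
[[0.1, -0.8], [0.7, -0.5], [0.2, -0.3], [-1.2, 0.6], [-1.5, -0.7], [0.1, -0.3], [-1.3, 1.0], [-0.6, 0.4], [0.3, -0.8], [0.1, 0.3], [0.1, -0.1], [0.3, 0.3], [-0.5, 0.4], [0.6, 0.6], [-0.9, -1.0], [-0.9, 0.1], [0.8, -0.5], [-0.1, 0.1]]
[ 0.5626  0.1544 -0.2766  0.0102 -0.0007  0.3122  0.3393  0.5501  0.0066] -15.84526136901434 6.279804360490418
[[0.2, -0.7], [0.8, -0.4], [0.2, -0.2], [-1.2, 0.6], [-1.3, -0.8], [0.3, -0.3], [-1.2, 1.0], [-0.4, 0.4], [0.5, -0.8], [0.3, 0.3], [0.2, -0.1], [0.4, 0.3], [-0.4, 0.5], [0.7, 0.8], [-0.8, -0.9], [-0.8, 0.3], [0.9, -0.4], [-0.0, 0.2]]
[ 0.5627  0.1542 -0.2761 -0.1719 -1.6033  0.1758  0.1448  0.2697 -0.1261] -15.817755303793618 4.175932943003245
[[-1.4, 0.9], [-0.7, 0.3], [0.2, -0.9], [0.0, 0.2], [-0.0, -0.2], [0.2, 0.2], [-0.5, 0.3], [0.6, 0.5], [-0.9, -1.1], [-0.9, 0.0], [0.8, -0.6], [-0.1, -0.0]]
[ 5.620e-01  1.531e-01 -2.719e-01  9.200e-03 -4.000e-04  0.000e+00
  0.000e+00  0.000e+00  0.000e+00] -15.579353312286871 3.311442584856999
[[-0.0, -0.5], [0.7, -0.3], [0.2, -0.0], [-1.2, 1.0], [-0.4, 0.4], [0.7, 0.5], [-0.7, -1.0], [-0.6, 0.2], [1.1, -0.5], [0.2, 0.1]]
[ 0.5636  0.1568 -0.2952  0.0145 -0.0023  0.     -0.     -0.      0.    ] -16.912039822841372 1.9225519584711694
[[-0.6, -0.4], [0.6, 0.3], [-1.0, 0.6], [-0.4, 0.0], [0.7, -1.0], [0.6, -0.0], [0.1, 0.0], [-0.1, 0.1]]
```

```bash
cat >> h.py <<'E'
def st(): return ctrl.get_state()
def rel(x,y,z,yaw=None,flip=1):
    """shift/turn from the measured pose to tool-down pose whose tool z axis has heading yaw(deg)"""
    s=st();T=R.from_rotvec(s["eef_rot"]);sh=T.inv().apply(np.array([x,y,z])-s["tcp_pos"])
    out=(sh*1e3).round(1)
    if yaw is None: return out
    zz=np.array([np.cos(np.deg2rad(yaw)),np.sin(np.deg2rad(yaw)),0]);xx=np.array([0,0,-1.]);yy=np.cross(zz,xx)
    D=R.from_matrix(np.stack([xx,yy,zz],1));return out,np.rad2deg((T.inv()*D).as_rotvec()).round(2)
MP=np.array([.5627,.1542,np.deg2rad(-15.8)])
def mw(x,y,z): return W(MP,[[x/1e3,y/1e3,z/1e3]])[0]
def show():
    s=st();T=R.from_rotvec(s["eef_rot"]).as_matrix();d=s["tcp_pos"]-[MP[0],MP[1],0];c,q=np.cos(MP[2]),np.sin(MP[2])
    f=s["ft_force"];print("t",round(s["t"],2),"tcp",s["tcp_pos"].round(4),"mount mm",(np.array([c*d[0]+q*d[1],-q*d[0]+c*d[1],d[2]])*1e3).round(2),"F mount",np.array([c*f[0]+q*f[1],-q*f[0]+c*f[1],f[2]]).round(2),"w",round(s["gripper_width"],3),"zhead",np.rad2deg(np.arctan2(T[1,2],T[0,2])).round(2),"x",T[:,0].round(3))
E
python3 - <<'E'
from h import *
show();print(R.from_rotvec(st()["eef_rot"]).as_matrix().round(3))
for yaw in(74.2,-105.8):print(rel(*mw(0,-85,200),yaw))
for n,uv,z in(("post_h",(257,193),.05),("ring",(254.5,245.5),.01),("case",(261,138),.02),("cleaner",(126,175),.1),("cap",(121,171),.11)):print(n,back("top",uv,z).round(3))
print(mw(0,-85,65))
# pin head outer face estimate: top-view
u=lambda X,Y,x0,y0,s:(x0+(X+.5)/s-.5,y0+(Y+.5)/s-.5)
def mt(P):
    d=P[:2]-MP[:2];c,q=np.cos(MP[2]),np.sin(MP[2]);return (np.array([c*d[0]+q*d[1],-q*d[0]+c*d[1]])*1e3).round(1)
print("head top edge",mt(back("top",u(610,265,172,185,16),.082)),mt(back("top",u(575,410,172,185,16),.082)),"free end",mt(back("top",u(110,210,172,185,16),.08)))
print("scene head ctr",mt(back("scene",u(115,310,260,150,16),.075)))
E
```

```text
t 0.1 tcp [0.2633 0.5387 0.1979] mount mm [-392.75  288.49  197.89] F mount [-0.16 -0.27  0.29] w 0.999 zhead -116.06 x [-0.001 -0.001 -1.   ]
[[-0.001  0.898 -0.439]
 [-0.001 -0.439 -0.898]
 [-1.     0.     0.002]]
(array([ -1.6, 453. , 297.6]), array([ 1.6974e+02,  0.0000e+00, -1.4000e-01]))
(array([ -1.6, 453. , 297.6]), array([-10.26,   0.09,   0.  ]))
post_h [ 0.59  -0.003  0.05 ]
ring [0.459 0.002 0.01 ]
case [ 0.746 -0.009  0.02 ]
cleaner [0.621 0.323 0.1  ]
cap [0.629 0.333 0.11 ]
[0.53955618 0.07241147 0.065     ]
head top edge [ 10.6 -40.6] [-12.4 -42.5] free end [-3.5 37.5]
scene head ctr [ -2.7 -36.5]
```

```bash
python3 -m creep '[[0,0,15,10,0,0,0],[0,0,40,26,-2,0,0],[0,0,74,48,-4,0,0],[0,0,108,70,-6,0,0],[0,0,142,92,-8,0,0],[0,0,176,114,-10,0,0],[0,0,210,136,-10.3,0,0],[0,0,244,158,-10.3,0,0],[0,0,278,180,-10.3,0,0],[0,0,312,202,-10.3,0,0]]'; python3 - <<'E'
from h import *
show();print(rel(*mw(0,-78,200),-105.8))
E
```

```text
t: 0.93
tcp_pos: [0.4781, 0.1796, 0.1987]
eef_rot: [1.409, 1.067, -1.409]
ft_force: [0.8, 0.9, 0.9]
gripper_width: -0.001
t 0.93 tcp [0.4781 0.1796 0.1987] mount mm [-88.37   1.41 198.69] F mount [0.5  1.08 0.86] w -0.001 zhead -105.73 x [-0.  0. -1.]
(array([-1.3, 88.3, 79.5]), array([ 0.07, -0.01,  0.01]))
```

```bash
python3 -m creep '[[0,0,30,27,0,0,0],[0,0,60,54,0,0,0],[0,0,80,72,0,0,0],[0,0,88,79,0,0,0],[0,25,88,79,0,0,0],[0,60,88,79,0,0,0],[0,95,88,79,0,0,0],[0,120,88,79,0,0,0],[0,130,88,79,0,0,0],[0,130,88,79,0,0,0]]'; python3 - <<'E'
from h import *
show()
for n in("scene","top"):cv2.imwrite(f"pics/{n}1.png",ctrl.grab_frame(n)[:,:,::-1])
a=cv2.imread("pics/scene1.png")[120:210,220:320];b=cv2.imread("pics/top1.png")[150:230,175:275]
cv2.imwrite("pics/p1.png",np.vstack([cv2.resize(q,(500,400 if i else 450)[0:2] if 0 else (500,300),interpolation=cv2.INTER_CUBIC) for i,q in enumerate((a,b))]))
E
```

```text
t: 1.77
tcp_pos: [0.6715, -0.1262, 0.0518]
eef_rot: [1.409, 1.067, -1.41]
ft_force: [0.2, 0.2, 0.5]
gripper_width: 0.001
t 1.77 tcp [ 0.6715 -0.1262  0.0518] mount mm [ 181.01 -240.14   51.78] F mount [0.14 0.22 0.46] w 0.001 zhead -105.78 x [-0.001  0.    -1.   ]
```

View pics/p1.png

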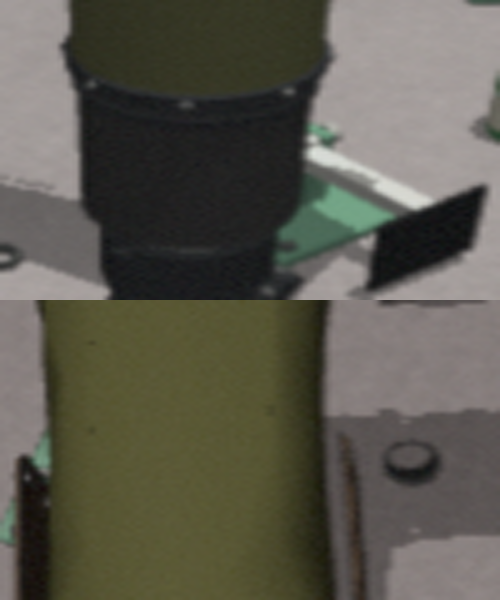

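The TCP overshot to (0.67, -0.13): shifts are in metres, and I wrote millimetres. I'll check the whole scene before moving again.

View pics/top1.png

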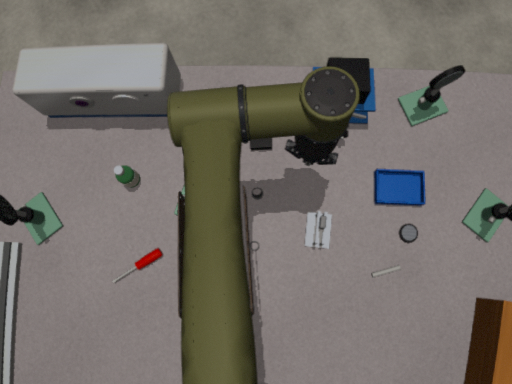

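View pics/scene1.png

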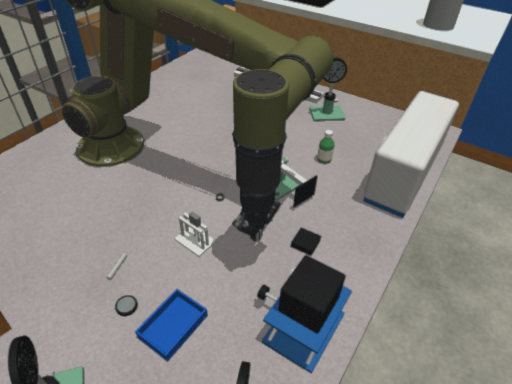

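Nothing was touched or moved. I'll raise the tool first and confirm the metre scale.

```bash
python3 -m creep '[[0,-0.03,0,0,0,0,0],[0,-0.07,0,0,0,0,0],[0,-0.11,0,0,0,0,0],[0,-0.14,0,0,0,0,0],[0,-0.148,0,0,0,0,0]]'; python3 - <<'E'
from h import *
show();print(rel(*mw(0,-78,200),-105.8))
E
```

```text
t: 2.28
tcp_pos: [0.6729, -0.1251, 0.21]
eef_rot: [1.413, 1.058, -1.401]
ft_force: [-0.1, 0.4, 2.1]
gripper_width: 0.0
t 2.28 tcp [ 0.6729 -0.1251  0.21  ] mount mm [ 182.13 -238.78  210.03] F mount [-0.16  0.33  2.14] w 0.0 zhead -105.76 x [ 0.01  -0.002 -1.   ]
(array([   8.3, -182.1, -160.9]), array([ 0.04, -0.07, -0.59]))
```

```bash
python3 -m creep '[[0,0,-0.015,-0.013,0,0,0],[0,0,-0.042,-0.037,0,0,0],[0,0,-0.069,-0.061,0,0,0],[0,0,-0.096,-0.085,0,0,0],[0,0,-0.123,-0.109,0,0,0],[0,0,-0.15,-0.133,0,0,0],[0,0,-0.172,-0.152,0,0,0],[0,0,-0.182,-0.161,0,0,0],[0,0,-0.182,-0.161,0,0,0]]'; python3 - <<'E'
from h import *
show();print(rel(*mw(0,-78,200),-105.8),rel(*mw(0,-75,66)))
E
```

```text
t: 3.03
tcp_pos: [0.5385, 0.0823, 0.2026]
eef_rot: [1.408, 1.069, -1.404]
ft_force: [0.5, -1.4, 0.3]
gripper_width: 0.002
t 3.03 tcp [0.5385 0.0823 0.2026] mount mm [ -3.67 -75.79 202.65] F mount [ 0.84 -1.19  0.27] w 0.002 zhead -105.54 x [ 0.001  0.001 -1.   ]
(array([2.6, 3.7, 2.2]), array([ 0.26, -0.09, -0.06])) [136.7   3.5  -0.6]
```

```bash
python3 -m creep '[[0,0.015,0.001,0,0,0,0],[0,0.045,0.002,0.001,0,0,0],[0,0.08,0.003,0.001,0,0,0],[0,0.112,0.0035,0.001,0,0,0],[0,0.13,0.0035,0.001,0.2,0,0],[0,0.136,0.0035,0.001,0.2,0,0],[0,0.136,0.0035,0.001,0.2,0,0]]'; python3 - <<'E'
from h import *
show()
E
```

```text
t: 3.62
tcp_pos: [0.5422, 0.077, 0.0643]
eef_rot: [1.409, 1.065, -1.414]
ft_force: [0.2, 1.1, 0.8]
gripper_width: -0.002
t 3.62 tcp [0.5422 0.077  0.0643] mount mm [  1.24 -79.86  64.27] F mount [-0.1   1.12  0.83] w -0.002 zhead -105.98 x [-0.003 -0.002 -1.   ]
```

```bash
python3 -m creep '[[0,0,0,-0.003,0,0,0],[0,0,0,-0.007,0,0,0],[0,0,0,-0.011,0,0,0],[0,0,0,-0.014,0,0,0],[0,0,0,-0.017,0,0,0],[0,0,0,-0.019,0,0,0],[0,0,0,-0.02,0,0,0]]'; python3 - <<'E'
from h import *
show()
E
python3 -m creep '[[0,0,0,-0.001,0,0,0],[0,0,0,-0.002,0,0,0],[0,0,0,-0.003,0,0,0],[0,0,0,-0.004,0,0,0]]'; python3 - <<'E'
from h import *
show()
E
```

```text
t: 4.2
tcp_pos: [0.5485, 0.0975, 0.0659]
eef_rot: [1.411, 1.065, -1.411]
ft_force: [-0.2, -0.3, -0.2]
gripper_width: 0.001
t 4.2 tcp [0.5485 0.0975 0.0659] mount mm [  1.8  -58.43  65.9 ] F mount [-0.14 -0.32 -0.17] w 0.001 zhead -105.93 x [ 0.  0. -1.]
t: 4.53
tcp_pos: [0.5495, 0.1009, 0.0657]
eef_rot: [1.411, 1.064, -1.411]
ft_force: [0.2, 0.2, -0.2]
gripper_width: -0.0
t 4.53 tcp [0.5495 0.1009 0.0657] mount mm [  1.81 -54.89  65.75] F mount [ 0.16  0.29 -0.16] w -0.0 zhead -105.96 x [-0. -0. -1.]
```

```bash
python3 -m creep '[[0,0,0,-0.001,0,0,0],[0,0,0,-0.002,0,0,0],[0,0,0,-0.003,0,0,0]]'; python3 -c "from h import *;show()"
python3 -m creep '[[0,0,0,-0.001,0,0,0],[0,0,0,-0.002,0,0,0]]'; python3 -c "from h import *;show()"
python3 -m creep '[[0,0,0,-0.001,0,0,0],[0,0,0,-0.002,0,0,0]]'; python3 -c "from h import *;show()"
```

```text
t: 4.78
tcp_pos: [0.5504, 0.1038, 0.0658]
eef_rot: [1.411, 1.064, -1.411]
ft_force: [-1.3, 0.2, 0.2]
gripper_width: 0.0
t 4.78 tcp [0.5504 0.1038 0.0658] mount mm [  1.86 -51.85  65.79] F mount [-1.3  -0.17  0.21] w 0.0 zhead -105.96 x [ 0. -0. -1.]
t: 4.95
tcp_pos: [0.5509, 0.1058, 0.0658]
eef_rot: [1.411, 1.064, -1.411]
ft_force: [-0.1, -0.6, -0.5]
gripper_width: 0.002
t 4.95 tcp [0.5509 0.1058 0.0658] mount mm [  1.82 -49.82  65.79] F mount [ 0.08 -0.57 -0.51] w 0.002 zhead -105.96 x [-0. -0. -1.]
t: 5.12
tcp_pos: [0.5515, 0.1077, 0.0658]
eef_rot: [1.411, 1.064, -1.411]
ft_force: [0.1, 0.5, 0.2]
gripper_width: 0.006
t 5.12 tcp [0.5515 0.1077 0.0658] mount mm [  1.84 -47.8   65.75] F mount [-0.04  0.51  0.23] w 0.006 zhead -105.96 x [-0. -0. -1.]
```

```bash
python3 -m creep '[[0,0,0,-0.001,0,0,0],[0,0,0,-0.002,0,0,0]]'; python3 -c "from h import *;show()"
python3 - <<'E'
from h import *
for n in("scene","top"):cv2.imwrite(f"pics/{n}2.png",ctrl.grab_frame(n)[:,:,::-1])
a=cv2.imread("pics/scene2.png")[130:200,240:320];b=cv2.imread("pics/top2.png")[170:230,170:240]
cv2.imwrite("pics/p2.png",np.vstack([cv2.resize(q,(400,300),interpolation=cv2.INTER_CUBIC) for i,q in enumerate((a,b))]))
E
```

```text
t: 5.28
tcp_pos: [0.552, 0.1096, 0.0658]
eef_rot: [1.411, 1.064, -1.411]
ft_force: [0.1, 0.8, -0.3]
gripper_width: -0.002
t 5.28 tcp [0.552  0.1096 0.0658] mount mm [  1.84 -45.82  65.75] F mount [-0.09  0.83 -0.32] w -0.002 zhead -105.96 x [-0. -0. -1.]
```

View pics/p2.png

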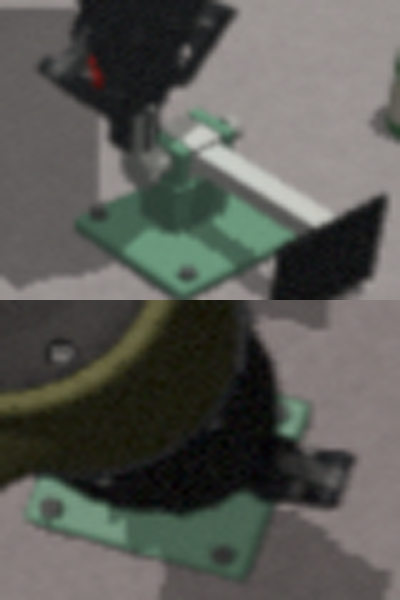

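```bash
for i in 1; do python3 -m creep '[[0,0,0,-0.001,0,0,0],[0,0,0,-0.002,0,0,0]]'; done; python3 -c "from h import *;show()"
python3 -m creep '[[0,0,0,-0.001,0,0,0],[0,0,0,-0.002,0,0,0]]'; python3 -c "from h import *;show()"
python3 -m creep '[[0,0,0,-0.001,0,0,0],[0,0,0,-0.002,0,0,0]]'; python3 -c "from h import *;show()"
```

```text
t: 5.55
tcp_pos: [0.5525, 0.1115, 0.0658]
eef_rot: [1.411, 1.064, -1.411]
ft_force: [0.4, -1.5, 0.4]
gripper_width: -0.0
t 5.55 tcp [0.5525 0.1115 0.0658] mount mm [  1.85 -43.86  65.77] F mount [ 0.75 -1.35  0.39] w -0.0 zhead -105.96 x [-0. -0. -1.]
t: 5.72
tcp_pos: [0.5531, 0.1134, 0.0658]
eef_rot: [1.411, 1.064, -1.411]
ft_force: [0.1, 0.3, -0.8]
gripper_width: 0.001
t 5.72 tcp [0.5531 0.1134 0.0658] mount mm [  1.87 -41.83  65.77] F mount [ 0.01  0.34 -0.84] w 0.001 zhead -105.96 x [-0. -0. -1.]
t: 5.88
tcp_pos: [0.5536, 0.1154, 0.0658]
eef_rot: [1.411, 1.064, -1.411]
ft_force: [-0.2, 0.1, 0.9]
gripper_width: 0.0
t 5.88 tcp [0.5536 0.1154 0.0658] mount mm [  1.85 -39.82  65.76] F mount [-0.21  0.08  0.86] w 0.0 zhead -105.96 x [-0. -0. -1.]
```

```bash
python3 -m creep '[[0,0,0,-0.001,0,0,0],[0,0,0,-0.002,0,0,0]]'; python3 -c "from h import *;show()"
python3 -m creep '[[0,0,0,-0.001,0,0,0],[0,0,0,-0.0015,0,0,0]]'; python3 -c "from h import *;show()"
python3 - <<'E'
from h import *
for n in("scene","top"):cv2.imwrite(f"pics/{n}3.png",ctrl.grab_frame(n)[:,:,::-1])
a=cv2.imread("pics/scene3.png")[140:180,250:300]
cv2.imwrite("pics/p3.png",np.vstack([cv2.resize(q,(750,600),interpolation=cv2.INTER_CUBIC) for i,q in enumerate((a,))]))
print(proj("scene",[st()["tcp_pos"]]))
E
```

```text
t: 6.05
tcp_pos: [0.5542, 0.1173, 0.0658]
eef_rot: [1.411, 1.064, -1.411]
ft_force: [0.3, -0.2, 0.5]
gripper_width: 0.002
t 6.05 tcp [0.5542 0.1173 0.0658] mount mm [  1.85 -37.79  65.75] F mount [ 0.35 -0.1   0.49] w 0.002 zhead -105.96 x [-0. -0. -1.]
t: 6.22
tcp_pos: [0.5546, 0.1188, 0.0657]
eef_rot: [1.411, 1.064, -1.411]
ft_force: [-0.3, 0.0, -0.2]
gripper_width: -0.005
t 6.22 tcp [0.5546 0.1188 0.0657] mount mm [  1.85 -36.25  65.74] F mount [-0.32 -0.07 -0.17] w -0.005 zhead -105.95 x [-0. -0. -1.]
[[267.70161873 172.11654704]]
```

View pics/p3.png

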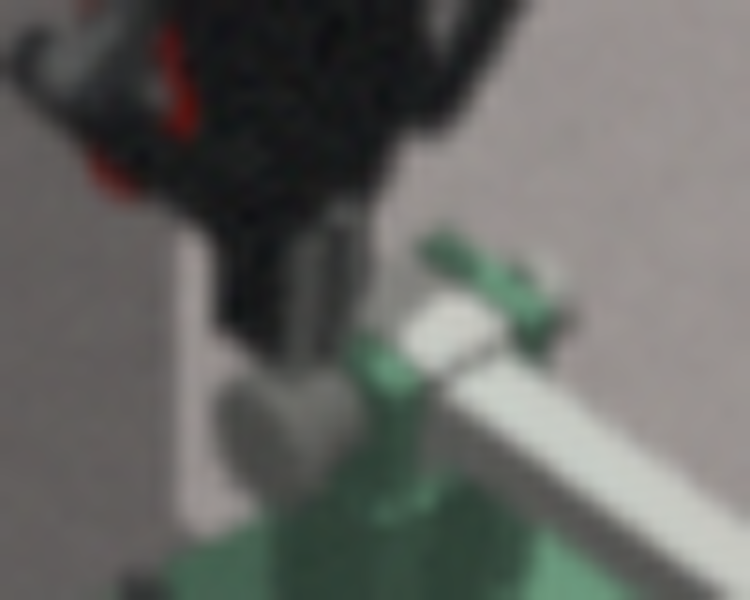

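```bash
python3 - <<'E'
from h import *
o=[]
for f,n,P,(x,y) in(("scene1","scene",[.6715,-.1262,.0518],(225,195)),("top1","top",[.6715,-.1262,.0518],(280,125)),("scene3","scene",[.5546,.1188,.0657],(245,140)),("top3","top",[.5546,.1188,.0657],(180,170))):
    im=cv2.resize(cv2.imread(f"pics/{f}.png")[y:y+60,x:x+60],(390,300),interpolation=cv2.INTER_CUBIC)
    p=(proj(n,[P])[0]+.5-[x,y])*[6.5,5];print(n,p)
    q=(proj(n,[np.array(P)+[0,0,.05]])[0]+.5-[x,y])*[6.5,5]
    cv2.line(im,tuple(p.astype(int).tolist()),tuple(q.astype(int).tolist()),(0,255,255),1);o.append(im)
cv2.imwrite("pics/p4.png",np.vstack([np.hstack(o[:2]),np.hstack(o[2:])]))
for n in CM: print(n,-CM[n]["R"].T@CM[n]["t"])
E
```

```text
scene [198.51600334 267.00870254]
top [169.70727989 190.01385654]
scene [150.87566971 163.09457097]
top [184.34386851 177.47631107]
scene [ 0.99054524 -0.63918978  0.803815  ]
top [ 0.39518598 -0.04293256  1.09071092]
```

View pics/p4.png

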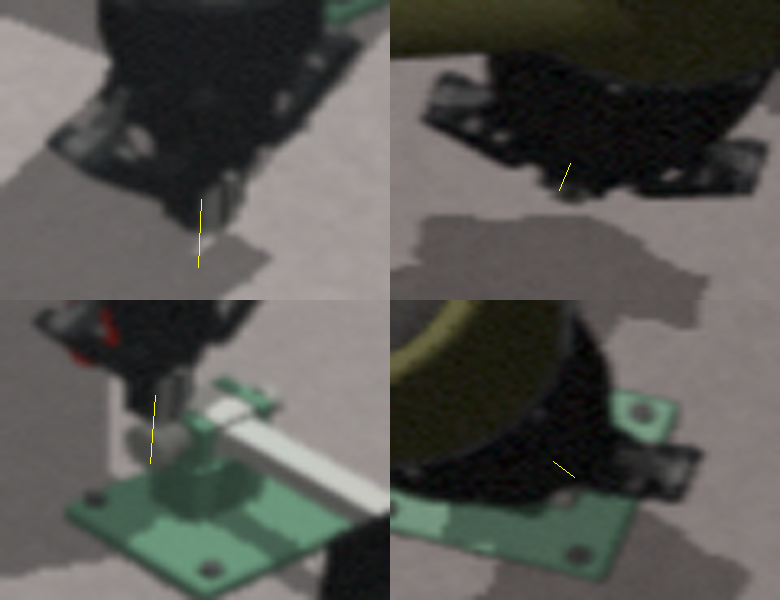

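```bash
python3 - <<'E'
from h import *
P=[.2633,.5387,.1977]
x,y=220,0
im=cv2.resize(cv2.imread("pics/scene0.png")[y:y+70,x:x+90],None,fx=8,fy=8,interpolation=cv2.INTER_CUBIC)
T=R.from_rotvec([1.53417225,0.95748094,-1.5368386]).as_matrix()
for v in(-.042,0,.042):
    a,b=[(proj("scene",[np.array(P)+T[:,2]*v-T[:,0]*d])[0]+.5-[x,y])*8 for d in(0,.05)]
    cv2.line(im,tuple(a.astype(int).tolist()),tuple(b.astype(int).tolist()),(0,255,255),1)
cv2.imwrite("pics/p5.png",im)
x,y=235,130
im=cv2.resize(cv2.imread("pics/scene2.png")[y:y+60,x:x+70],None,fx=10,fy=10,interpolation=cv2.INTER_CUBIC)
P=np.array([.552,.1096,.0658])
a,b=[(proj("scene",[P+[0,0,d]])[0]+.5-[x,y])*10 for d in(0,.05)]
cv2.line(im,tuple(a.astype(int).tolist()),tuple(b.astype(int).tolist()),(0,255,255),1)
cv2.imwrite("pics/p6.png",im)
E
```

```text
(no output)
```

View pics/p5.png

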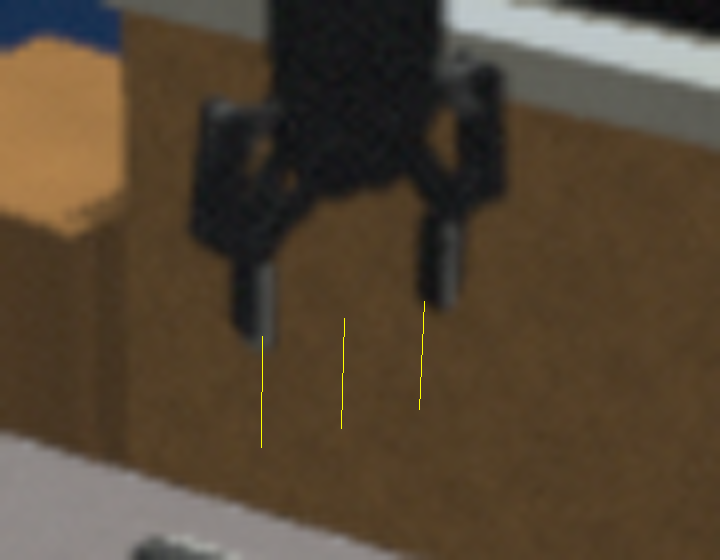

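View pics/p6.png

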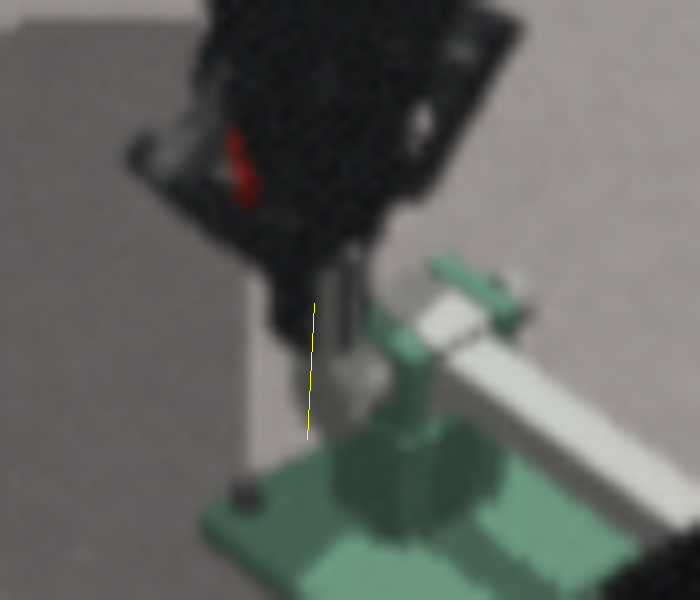

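The pictures disagree with the reported TCP. At the start and now, the real fingertips sit about 35 mm higher along the tool than the TCP projects. I'll confirm with a gentle touch on top of the head, which should be at z = 89–90.

```bash
f(){ python3 -c "from h import *;show()"; }
python3 -m creep '[[0,0.001,0,0,0,0,0],[0,0.002,0,0,0,0,0],[0,0.003,0,0,0,0,0]]' >/dev/null;f
python3 -m creep '[[0,0.001,0,0,0,0,0],[0,0.002,0,0,0,0,0]]' >/dev/null;f
python3 -m creep '[[0,0.001,0,0,0,0,0],[0,0.0015,0,0,0,0,0]]' >/dev/null;f
```

```text
t 6.57 tcp [0.5546 0.1186 0.0626] mount mm [  1.84 -36.45  62.62] F mount [ 0.08  0.36 -0.15] w 0.003 zhead -105.96 x [-0. -0. -1.]
t 6.73 tcp [0.5545 0.1186 0.0606] mount mm [  1.84 -36.45  60.59] F mount [-0.24 -0.24 -0.42] w -0.0 zhead -105.96 x [-0. -0. -1.]
t 6.9 tcp [0.5545 0.1186 0.059 ] mount mm [  1.81 -36.46  59.04] F mount [-0.47  0.35  0.01] w -0.003 zhead -105.96 x [-0. -0. -1.]
```

```bash
f(){ python3 -c "from h import *;show()"; }
python3 -m creep '[[0,0.001,0,0,0,0,0],[0,0.0015,0,0,0,0,0]]' >/dev/null;f
python3 -m creep '[[0,0.001,0,0,0,0,0],[0,0.0015,0,0,0,0,0]]' >/dev/null;f
python3 -m creep '[[0,0.001,0,0,0,0,0],[0,0.0015,0,0,0,0,0]]' >/dev/null;f
```

```text
t 7.07 tcp [0.5546 0.1186 0.0576] mount mm [  1.85 -36.44  57.62] F mount [-0.43  0.34  0.4 ] w 0.004 zhead -105.96 x [-0. -0. -1.]
t 7.23 tcp [0.5547 0.1187 0.0565] mount mm [  2.   -36.38  56.53] F mount [-0.86 -0.28  3.34] w 0.003 zhead -105.95 x [ 0. -0. -1.]
t 7.4 tcp [0.5549 0.1186 0.0564] mount mm [  2.15 -36.34  56.38] F mount [-4.23 -0.59  9.78] w 0.003 zhead -105.94 x [ 0.001 -0.    -1.   ]
```

```bash
f(){ python3 -c "from h import *;show()"; }
python3 -m creep '[[0,-0.004,0,0,0,0,0],[0,-0.008,0,0.006,0,0,0],[0,-0.008,0,0.018,0,0,0],[0,-0.008,0,0.028,0,0,0],[0,0,0,0.032,0,0,0],[0,0.012,0,0.032,0,0,0],[0,0.018,-0.001,0.032,0,0,0],[0,0.018,-0.001,0.032,0,0,0]]' >/dev/null;f
python3 - <<'E'
from h import *
cv2.imwrite("pics/scene4.png",ctrl.grab_frame("scene")[:,:,::-1])
cv2.imwrite("pics/p7.png",cv2.resize(cv2.imread("pics/scene4.png")[130:200,230:320],None,fx=8,fy=8,interpolation=cv2.INTER_CUBIC))
E
```

```text
t 8.07 tcp [0.5431 0.0876 0.0336] mount mm [ -0.72 -69.41  33.64] F mount [ 0.6 -0.  -0.8] w -0.001 zhead -105.99 x [-0.004 -0.001 -1.   ]
```

View pics/p7.png

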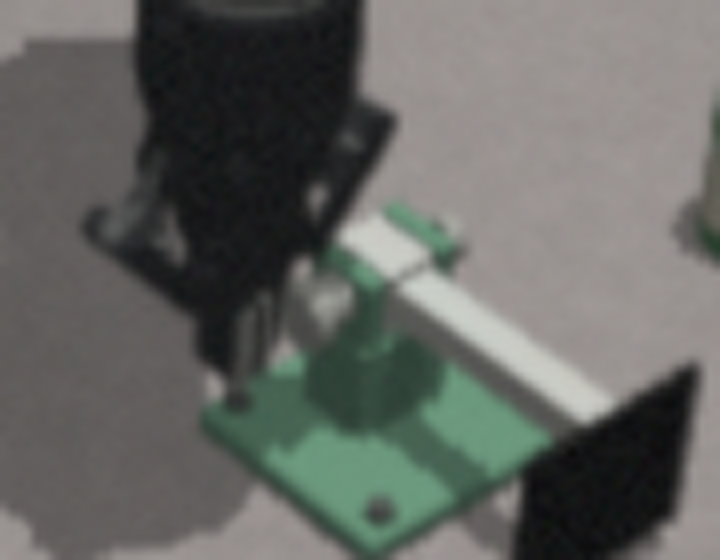

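```bash
f(){ python3 -c "from h import *;show()"; }
python3 -m creep '[[0,0,0,-0.003,0,0,0],[0,0,0,-0.006,0,0,0],[0,0,0,-0.009,0,0,0],[0,0,0,-0.011,0,0,0],[0,0,0,-0.012,0,0,0]]' >/dev/null;f
python3 -m creep '[[0,0,0,-0.001,0,0,0],[0,0,0,-0.002,0,0,0]]' >/dev/null;f
python3 -m creep '[[0,0,0,-0.001,0,0,0],[0,0,0,-0.002,0,0,0]]' >/dev/null;f
python3 -m creep '[[0,0,0,-0.001,0,0,0],[0,0,0,-0.002,0,0,0]]' >/dev/null;f
python3 -m creep '[[0,0,0,-0.001,0,0,0],[0,0,0,-0.002,0,0,0]]' >/dev/null;f
```

```text
t 8.53 tcp [0.5484 0.1003 0.037 ] mount mm [  0.89 -55.77  36.98] F mount [-0.57 -0.39 -0.33] w -0.0 zhead -105.93 x [ 0.  0. -1.]
t 8.7 tcp [0.5487 0.1017 0.0368] mount mm [  0.8  -54.31  36.81] F mount [ 0.09 -2.89 -0.19] w -0.0 zhead -105.95 x [-0. -0. -1.]
t 8.87 tcp [0.5488 0.1022 0.0369] mount mm [  0.8  -53.86  36.87] F mount [-1.02 -6.24  2.34] w 0.002 zhead -105.99 x [-0.001 -0.003 -1.   ]
t 9.03 tcp [0.5493 0.1038 0.0369] mount mm [  0.81 -52.12  36.87] F mount [ 0.56 -7.52  1.66] w -0.005 zhead -106.0 x [-0.001 -0.003 -1.   ]
t 9.2 tcp [0.5498 0.1057 0.0369] mount mm [  0.83 -50.19  36.85] F mount [-1.03 -6.37  1.32] w -0.001 zhead -106.01 x [-0.001 -0.003 -1.   ]
```

```bash
f(){ python3 -c "from h import *;show()"; }
python3 -m creep '[[0,0,0,-0.001,0,0,0],[0,0,0,-0.002,0,0,0]]' >/dev/null;f
python3 -m creep '[[0,0,0,-0.001,0,0,0],[0,0,0,-0.002,0,0,0]]' >/dev/null;f
python3 -m creep '[[0,0,0,-0.0005,0,0,0],[0,0,0,-0.001,0,0,0]]' >/dev/null;f
python3 -m creep '[[0,0,0,-0.0005,0,0,0],[0,0,0,-0.001,0,0,0]]' >/dev/null;f
```

```text
t 9.37 tcp [0.5504 0.1076 0.0368] mount mm [  0.82 -48.18  36.85] F mount [-0.37 -6.29  2.41] w -0.002 zhead -106.01 x [-0.002 -0.003 -1.   ]
t 9.53 tcp [0.551  0.1095 0.0369] mount mm [  0.87 -46.18  36.85] F mount [ 0.62 -6.75  1.67] w 0.001 zhead -106.01 x [-0.001 -0.003 -1.   ]
t 9.7 tcp [0.5512 0.1105 0.0369] mount mm [  0.87 -45.14  36.86] F mount [ 0.41 -6.8   1.92] w 0.002 zhead -106.01 x [-0.001 -0.003 -1.   ]
t 9.87 tcp [0.5515 0.1115 0.0368] mount mm [  0.86 -44.17  36.85] F mount [-0.44 -6.    1.89] w -0.002 zhead -106.01 x [-0.001 -0.003 -1.   ]
```

```bash
f(){ python3 -c "from h import *;show()"; }
for i in 1 2; do :; done
python3 -m creep '[[0,0,0,-0.0005,0,0,0],[0,0,0,-0.001,0,0,0]]' >/dev/null;f
python3 -m creep '[[0,0,0,-0.0005,0,0,0],[0,0,0,-0.001,0,0,0]]' >/dev/null;f
python3 -m creep '[[0,0,0,-0.0005,0,0,0],[0,0,0,-0.001,0,0,0]]' >/dev/null;f
```

```text
t 10.03 tcp [0.5518 0.1124 0.0368] mount mm [  0.89 -43.14  36.84] F mount [ 0.46 -6.95  0.87] w -0.002 zhead -106.01 x [-0.001 -0.003 -1.   ]
t 10.2 tcp [0.5521 0.1134 0.0369] mount mm [  0.91 -42.16  36.85] F mount [-0.23 -5.77  1.82] w 0.001 zhead -106.01 x [-0.001 -0.003 -1.   ]
t 10.37 tcp [0.5521 0.1136 0.0369] mount mm [  0.87 -42.    36.85] F mount [  0.11 -10.97   3.08] w 0.004 zhead -106.02 x [-0.002 -0.004 -1.   ]
```

```bash
f(){ python3 -c "from h import *;show()"; }
python3 -m creep '[[0,0,0,-0.0005,0,0,0],[0,0,0,-0.001,0,0,0],[0,0,0,-0.001,0,0,0]]' >/dev/null;f
python3 -m creep '[[0,0,0,0.004,0,0,0],[0,0,0,0.012,0,0,0],[0,0,0,0.02,0,0,0],[0,-0.01,0,0.024,0,0,0],[0,-0.035,0,0.024,0,0,0],[0,-0.07,0,0.024,0,0,0],[0.05,-0.105,0,0.024,0,0,0],[0.05,-0.125,0,0.024,0,0,0],[0.05,-0.13,0,0.024,0,0,0]]' >/dev/null;f
python3 - <<'E'
from h import *
for n in("scene","top"):cv2.imwrite(f"pics/{n}5.png",ctrl.grab_frame(n)[:,:,::-1])
a=cv2.imread("pics/scene5.png")[140:215,240:320];b=cv2.imread("pics/top5.png")[165:235,165:240]
cv2.imwrite("pics/p8.png",np.vstack([cv2.resize(q,(400,300),interpolation=cv2.INTER_CUBIC) for i,q in enumerate((a,b))]))
E
```

```text
t 10.62 tcp [0.5521 0.1135 0.0369] mount mm [  0.85 -42.01  36.9 ] F mount [ -0.97 -12.43   2.45] w -0.003 zhead -106.04 x [-0.003 -0.006 -1.   ]
t 11.37 tcp [0.5484 0.0941 0.1732] mount mm [  2.61 -61.7  173.18] F mount [ 0.49 -1.01  0.29] w 0.42 zhead -105.96 x [ 0.008  0.003 -1.   ]
```

View pics/p8.png

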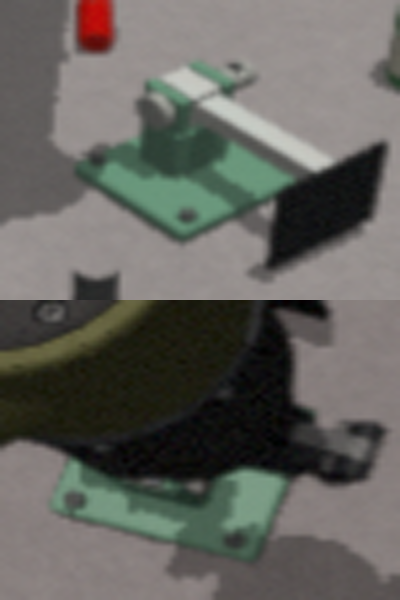

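Scene view: the head is flat against the fork (pin home). The drilled hole shows as a dark spot near scene pixel (288, 157). I'll zoom in there.

```bash
python3 - <<'E'
from h import *
x,y,s=262,145,20
im=cv2.resize(cv2.imread("pics/scene5.png")[y:y+28,x:x+38],None,fx=s,fy=s,interpolation=cv2.INTER_CUBIC)
cv2.imwrite("pics/p9.png",im)
im=im.copy()
def L(a,b,c):
    p=[((proj("scene",[mw(*q)])[0]+.5-[x,y])*s).astype(int).tolist() for q in(a,b)];cv2.line(im,p[0],p[1],c,1)
L((0,22,85),(0,48,85),(0,255,255))
a=np.linspace(0,6.3,30)
for y0,r in((48,10),(-30,14)):
  for i in range(29): L((r*np.cos(a[i]),y0,75+r*np.sin(a[i])),(r*np.cos(a[i+1]),y0,75+r*np.sin(a[i+1])),(255,0,255))
for y0 in(27,36,45):L((-5,y0,85),(5,y0,85),(0,0,255))
for q in((-17,-22),(-17,22),(17,22),(17,-22)):pass
L((-17,-22,90),(17,-22,90),(255,255,0));L((-17,22,90),(17,22,90),(255,255,0))
cv2.imwrite("pics/p10.png",im)
E
```

```text
(no output)
```

View pics/p9.png

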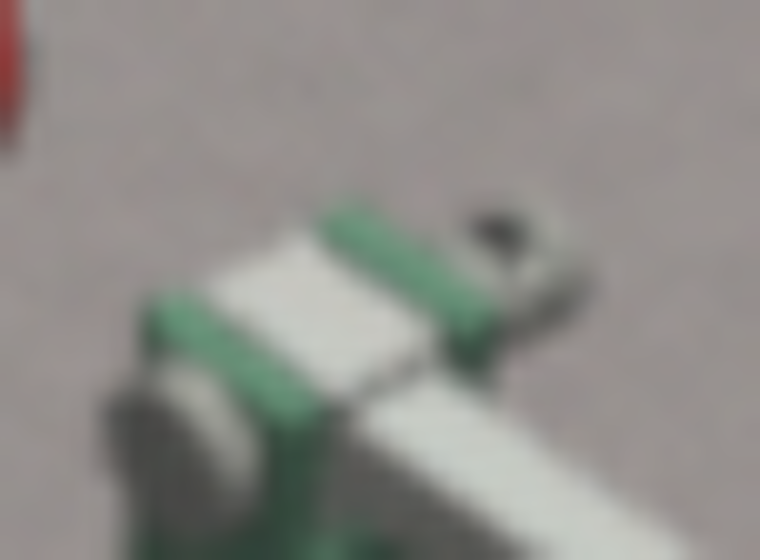

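View pics/p10.png

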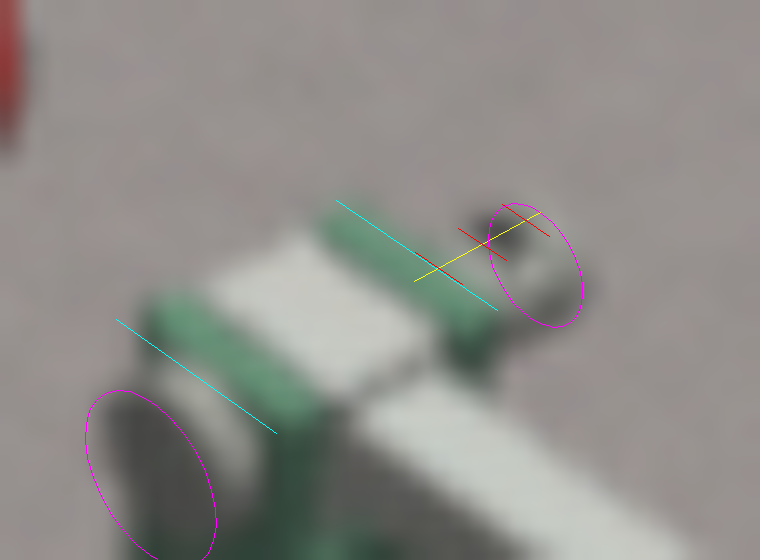

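```bash
python3 - <<'E'
from h import *
u=lambda X,Y,x0,y0,s:(x0+(X+.5)/s-.5,y0+(Y+.5)/s-.5)
print(back("top",u(279,220,295,200,10),.106),back("scene",u(270,138,165,200,9),.106))
print(rel(.5135,-.1621,.170,-95.1))
E
```

```text
[ 0.51314455 -0.161999    0.106     ] [ 0.51636969 -0.16057653  0.106     ]
(array([ -1.5,  38.1, 255.7]), array([-10.86,  -0.14,  -0.17]))
```

```bash
f(){ python3 -c "from h import *;show()"; }
python3 -m creep '[[0.06,0,0.002,0.015,-1,0,0],[0.06,0,0.007,0.045,-3,0,0],[0.06,0,0.012,0.08,-5,0,0],[0.06,0,0.017,0.115,-7,0,0],[0.06,0,0.022,0.15,-9,0,0],[0.06,0,0.028,0.185,-10.9,0,0],[0.06,0,0.033,0.22,-10.9,0,0],[0.06,0,0.037,0.245,-10.9,0,0],[0.06,0,0.039,0.255,-10.9,0,0],[0.06,0,0.039,0.255,-10.9,0,0]]' >/dev/null;f
python3 - <<'E'
from h import *
for n in("scene","top"):cv2.imwrite(f"pics/{n}6.png",ctrl.grab_frame(n)[:,:,::-1])
a=cv2.imread("pics/scene6.png")[170:260,150:250];b=cv2.imread("pics/top6.png")[165:235,165:250]
cv2.imwrite("pics/p11.png",np.vstack([cv2.resize(a,(500,450),interpolation=cv2.INTER_CUBIC)]))
cv2.imwrite("pics/p12.png",cv2.resize(cv2.imread("pics/top6.png")[185:220,172:215],None,fx=16,fy=16,interpolation=cv2.INTER_CUBIC))
print(rel(.5145,-.1613,.16,-95.1))
E
```

```text
t 12.3 tcp [ 0.5129 -0.1636  0.1654] mount mm [  38.58 -319.41  165.36] F mount [-0.54  0.84 -0.82] w 0.702 zhead -95.23 x [-0.002  0.    -1.   ]
(array([ 5.8,  0.9, -0.4]), array([ 0.01, -0.02,  0.09]))
```

View pics/p11.png

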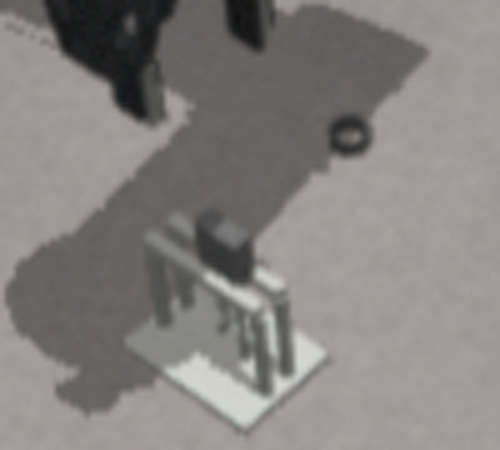

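View pics/p12.png

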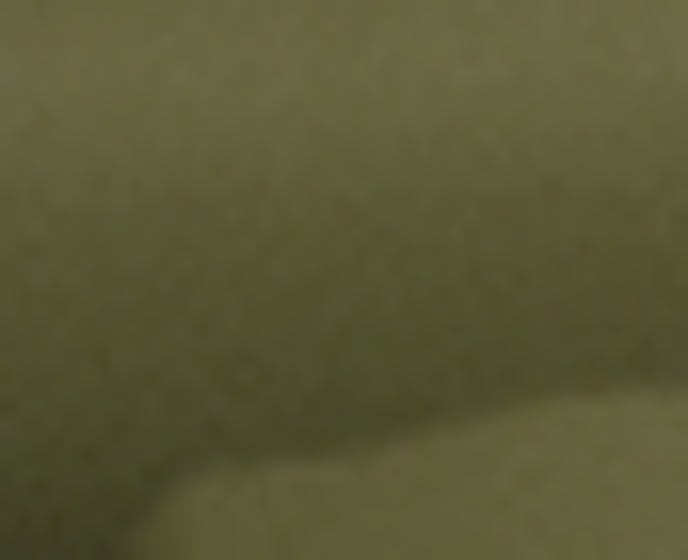

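```bash
f(){ python3 -c "from h import *;show()"; }
python3 -m creep '[[0.05,0.012,0.001,-0.001,0,0,0],[0.05,0.035,0.001,-0.001,0,0,0],[0.05,0.065,0.001,-0.001,0,0,0],[0.05,0.09,0.001,-0.001,0,0,0],[0.05,0.097,0.001,-0.001,0,0,0],[0.05,0.097,0.001,-0.001,0,0,0]]' >/dev/null;f
python3 - <<'E'
from h import *
for n in("scene","top"):cv2.imwrite(f"pics/{n}7.png",ctrl.grab_frame(n)[:,:,::-1])
a=cv2.imread("pics/scene7.png")[190:260,160:235];b=cv2.imread("pics/top7.png")[195:255,290:355]
cv2.imwrite("pics/p13.png",np.hstack([cv2.resize(q,None,fx=400/q.shape[1],fy=400/q.shape[1],interpolation=cv2.INTER_CUBIC)[:360] for q in (a,b)]))
print(rel(.5145,-.1613,.048,-95.1))
E
```

```text
t 12.9 tcp [ 0.5134 -0.1599  0.0668] mount mm [  38.1  -315.64   66.75] F mount [-0.26  0.25  0.7 ] w 0.584 zhead -94.97 x [-0.005  0.    -1.   ]
(array([22.9, -1.1,  0.7]), array([ 0.11,  0.04, -0.07]))
```

View pics/p13.png

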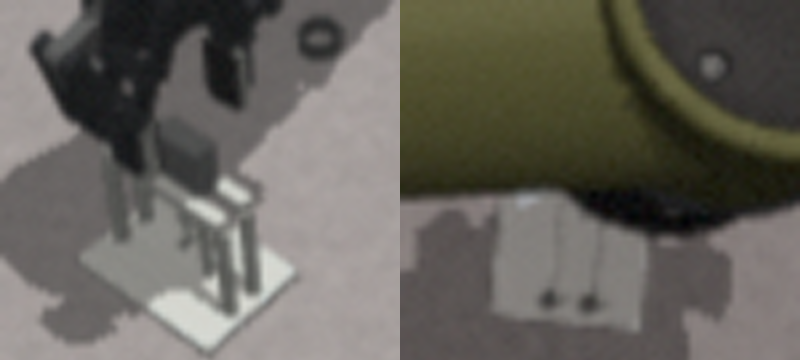

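```bash
f(){ python3 -c "from h import *;show()"; }
python3 -m creep '[[0.045,0.006,-0.0005,0.0005,0,0,0],[0.04,0.014,-0.001,0.0007,0,0,0],[0.035,0.019,-0.001,0.0007,0,0,0],[0.03,0.019,-0.001,0.0007,0,0,0]]' >/dev/null;f
python3 -m creep '[[0.024,0,0,0,0,0,0],[0.019,0,0,0,0,0,0],[0.015,0,0,0,0,0,0],[0.012,0,0,0,0,0,0],[0.005,0,0,0,0,0,0],[0.005,0,0,0,0,0,0],[0.005,0,0,0,0,0,0]]' >/dev/null;f
```

```text
t 13.33 tcp [ 0.5132 -0.1615  0.0494] mount mm [  38.31 -317.27   49.45] F mount [-0.3   0.15  0.14] w 0.352 zhead -95.08 x [-0.002  0.    -1.   ]
t 13.92 tcp [ 0.5142 -0.1618  0.0514] mount mm [  39.4  -317.23   51.39] F mount [ 0.39 -0.71  3.4 ] w 0.147 zhead -95.05 x [ 0.001 -0.    -1.   ]
```

```bash
f(){ python3 -c "from h import *;show()"; }
python3 -m creep '[[0.005,0,0,0,0,0,0],[0.005,-0.005,0,0,0,0,0],[0.005,-0.015,0,0,0,0,0],[0.005,-0.03,0,0,0,0,0],[0.005,-0.05,0,0,0,0,0],[0.005,-0.07,0,0,0,0,0],[0.005,-0.09,0,0,0,0,0],[0.005,-0.105,0,0,0,0,0],[0.005,-0.11,0,0,0,0,0],[0.005,-0.11,0,0,0,0,0]]' >/dev/null;f
python3 - <<'E'
from h import *
for n in("scene","top"):cv2.imwrite(f"pics/{n}8.png",ctrl.grab_frame(n)[:,:,::-1])
p=proj("scene",[st()["tcp_pos"]])[0].astype(int);print(p,proj("scene",[st()["tcp_pos"]+[0,0,.05]]))
x,y=p[0]-35,p[1]-40
a=cv2.imread("pics/scene8.png")[y:y+70,x:x+70]
cv2.imwrite("pics/p14.png",cv2.resize(a,None,fx=8,fy=8,interpolation=cv2.INTER_CUBIC));print(x,y)
E
```

```text
t 14.75 tcp [ 0.5146 -0.1617  0.1625] mount mm [  39.68 -317.04  162.52] F mount [ 0.67 -0.66 -1.25] w 0.148 zhead -95.06 x [ 0.003 -0.    -1.   ]
[191 198] [[189.35346059 182.90996778]]
156 158
```

View pics/p14.png

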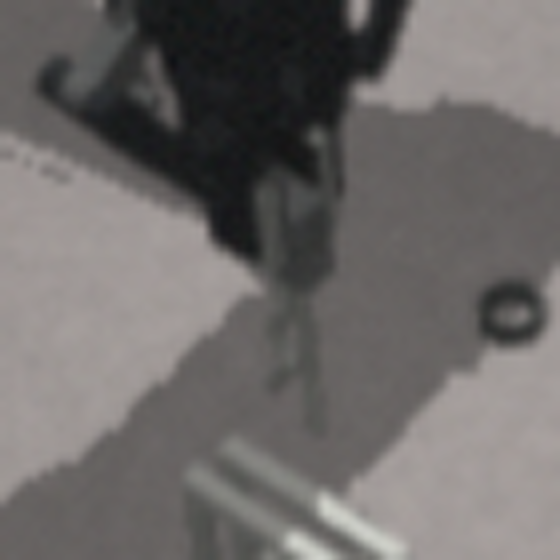

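```bash
python3 - <<'E'
from h import *
u=lambda X,Y,x0,y0,s:(x0+(X+.5)/s-.5,y0+(Y+.5)/s-.5)
print(back("scene",u(318,430,156,158,8),.121),back("scene",u(298,295,156,158,8),.186))
print(proj("scene",[[.5196,-.162,.120]]),u(318,430,156,158,8))
x,y=300,190
cv2.imwrite("pics/p15.png",cv2.resize(cv2.imread("pics/top8.png")[150:250,290:370],None,fx=6,fy=6,interpolation=cv2.INTER_CUBIC))
E
```

```text
[ 0.52047428 -0.16065156  0.121     ] [ 0.52640433 -0.16802929  0.186     ]
[[194.70899957 211.78633674]] (195.3125, 211.3125)
```

View pics/p15.png

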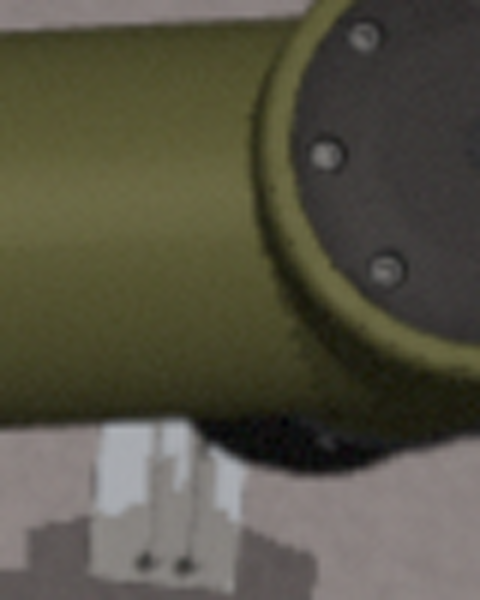

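```bash
python3 - <<'E'
from h import *
h=back("scene",(286.5,156.1),.085);print(h)
d=h[:2]-MP[:2];c,q=np.cos(MP[2]),np.sin(MP[2]);print("hole in MP frame mm",np.array([c*d[0]+q*d[1],-q*d[0]+c*d[1]])*1e3)
# leg offset in tool frame
s=st();T=R.from_rotvec(s["eef_rot"])
print("leg in tool",T.inv().apply(np.array([.5205,-.1607,.121])-s["tcp_pos"])*1e3)
g=mw(-5.5,37,160);print(g,rel(*g,-105.8))
E
```

```text
[0.57315643 0.19288501 0.085     ]
hole in MP frame mm [-0.47179462 40.07048968]
leg in tool [38.79493852  6.93077779 -1.28105436]
[0.56748217 0.19129961 0.16      ] (array([-1.000e-01,  2.260e+01, -3.561e+02]), array([10.74, -0.02,  0.08]))
```

```bash
f(){ python3 -c "from h import *;show()"; }
python3 -m creep '[[0.005,-0.002,0.001,-0.012,0.5,0,0],[0.005,-0.005,0.003,-0.036,1.5,0,0],[0.005,-0.008,0.005,-0.068,2.5,0,0],[0.005,-0.008,0.007,-0.1,3.5,0,0],[0.005,-0.008,0.009,-0.132,4.5,0,0],[0.005,-0.008,0.011,-0.164,5.5,0,0],[0.005,-0.008,0.013,-0.196,6.5,0,0],[0.005,-0.008,0.015,-0.228,7.5,0,0],[0.005,-0.008,0.016,-0.255,8,0,0],[0.005,-0.008,0.0165,-0.27,8.5,0,0]]' >/dev/null;f
python3 - <<'E'
from h import *
print(rel(*mw(-6,39,160),-105.8))
E
```

```text
t 15.68 tcp [0.5534 0.1084 0.1665] mount mm [  3.53 -46.6  166.54] F mount [ 0.12 -0.71 -0.29] w 0.153 zhead -103.47 x [-0.003 -0.001 -1.   ]
(array([  6.4,  -6. , -85.9]), array([2.33, 0.09, 0.16]))
```

```bash
f(){ python3 -c "from h import *;show()"; }
python3 -m creep '[[0.005,0,0,-0.015,0.5,0,0],[0.005,0,-0.002,-0.035,1,0,0],[0.005,0,-0.004,-0.055,2,0,0],[0.005,0.003,-0.006,-0.072,2.3,0,0],[0.005,0.008,-0.006,-0.083,2.3,0,0],[0.005,0.015,-0.006,-0.086,2.3,0,0],[0.005,0.02,-0.006,-0.086,2.3,0,0],[0.005,0.022,-0.006,-0.086,2.3,0,0],[0.005,0.022,-0.006,-0.086,2.3,0,0]]' >/dev/null;f
python3 - <<'E'
from h import *
cv2.imwrite("pics/scene9.png",ctrl.grab_frame("scene")[:,:,::-1])
x,y=255,125
cv2.imwrite("pics/p16.png",cv2.resize(cv2.imread("pics/scene9.png")[y:y+55,x:x+65],None,fx=11,fy=11,interpolation=cv2.INTER_CUBIC))
t=st()["tcp_pos"];print(rel(*mw(-6,39,140),-105.8))
E
```

```text
t 16.43 tcp [0.568  0.1898 0.1456] mount mm [ -4.56  35.68 145.57] F mount [-0.07 -0.86 -0.53] w 0.15 zhead -105.9 x [-0.002 -0.001 -1.   ]
(array([ 6.5, -1.7, -3.1]), array([-0.11,  0.04,  0.01]))
```

View pics/p16.png

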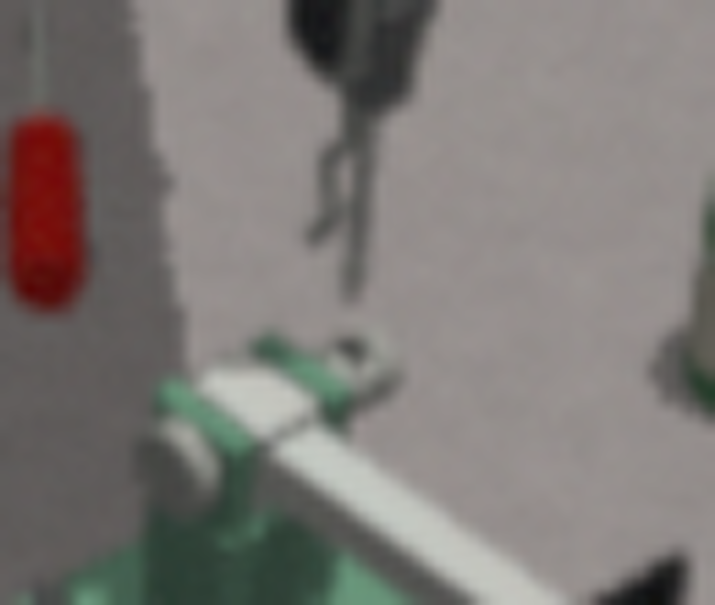

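```bash
f(){ python3 -c "from h import *;show()"; }
python3 -m creep '[[0.005,0,0,0,0,0,0],[0.005,0,0,0,0,0,0]]' >/dev/null;f
```

```text
t 16.65 tcp [0.5687 0.1904 0.1474] mount mm [ -4.07  36.44 147.42] F mount [-0.63  0.66 -0.2 ] w 0.152 zhead -105.9 x [ 0.001  0.    -1.   ]
```

```bash
f(){ python3 -c "from h import *;show()"; }
python3 -m creep '[[0.005,0.003,-0.001,-0.001,0,0,0],[0.005,0.008,-0.0015,-0.0025,0,0,0],[0.005,0.012,-0.0015,-0.0025,0,0,0],[0.005,0.014,-0.0015,-0.0025,0,0,0],[0.005,0.014,-0.0015,-0.0025,0,0,0],[0.005,0.014,-0.0015,-0.0025,0,0,0]]' >/dev/null;f
python3 - <<'E'
from h import *
cv2.imwrite("pics/scene10.png",ctrl.grab_frame("scene")[:,:,::-1])
x,y=262,125
cv2.imwrite("pics/p17.png",cv2.resize(cv2.imread("pics/scene10.png")[y:y+45,x:x+45],None,fx=13,fy=13,interpolation=cv2.INTER_CUBIC))
E
```

```text
t 17.15 tcp [0.5676 0.1936 0.1325] mount mm [ -6.    39.23 132.49] F mount [ 0.7  -0.27  0.14] w 0.151 zhead -105.85 x [-0.    -0.001 -1.   ]
```

View pics/p17.png

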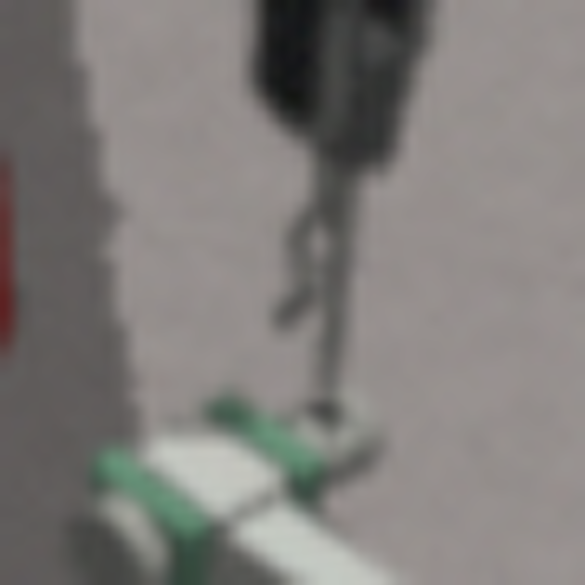

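The leg tip at crop (328, 400) is right over the dark hole at (326, 415). I'll descend gently and watch the force.

```bash
f(){ python3 -c "from h import *;show()"; }
python3 -m creep '[[0.005,0.001,0,0,0,0,0],[0.005,0.002,0,0,0,0,0],[0.005,0.003,0,0,0,0,0]]' >/dev/null;f
python3 -m creep '[[0.005,0.001,0,0,0,0,0],[0.005,0.0015,0,0,0,0,0]]' >/dev/null;f
python3 -m creep '[[0.005,0.001,0,0,0,0,0],[0.005,0.0015,0,0,0,0,0]]' >/dev/null;f
```

```text
t 17.45 tcp [0.5678 0.1937 0.1298] mount mm [ -5.88  39.37 129.79] F mount [-0.8  -0.84 -0.27] w 0.15 zhead -105.86 x [ 0.  0. -1.]
t 17.62 tcp [0.5676 0.1937 0.1281] mount mm [ -6.    39.32 128.06] F mount [ 0.27  0.38 -2.36] w 0.152 zhead -105.86 x [-0. -0. -1.]
t 17.78 tcp [0.5677 0.1936 0.1266] mount mm [ -5.96  39.29 126.62] F mount [-0.15 -0.64 -0.65] w 0.152 zhead -105.86 x [-0. -0. -1.]
```

```bash
f(){ python3 -c "from h import *;show()"; }
python3 -m creep '[[0.005,0.001,0,0,0,0,0],[0.005,0.0015,0,0,0,0,0]]' >/dev/null;f
python3 -m creep '[[0.005,0.001,0,0,0,0,0],[0.005,0.0015,0,0,0,0,0]]' >/dev/null;f
python3 -m creep '[[0.005,0.001,0,0,0,0,0],[0.005,0.0015,0,0,0,0,0]]' >/dev/null;f
```

```text
t 17.95 tcp [0.5677 0.1937 0.1251] mount mm [ -5.97  39.32 125.1 ] F mount [-0.   -0.05 -1.06] w 0.148 zhead -105.86 x [-0. -0. -1.]
t 18.12 tcp [0.5677 0.1936 0.1236] mount mm [ -5.95  39.29 123.64] F mount [-0.22  0.2  -0.33] w 0.149 zhead -105.86 x [-0. -0. -1.]
t 18.28 tcp [0.5677 0.1935 0.1222] mount mm [ -5.93  39.17 122.16] F mount [-0.59 -1.39 -2.18] w 0.152 zhead -105.86 x [-0. -0. -1.]
```

```bash
f(){ python3 -c "from h import *;show()"; }
python3 -m creep '[[0.005,0.001,0,0,0,0,0],[0.005,0.002,0,0,0,0,0]]' >/dev/null;f
python3 -m creep '[[0.005,0.001,0,0,0,0,0],[0.005,0.002,0,0,0,0,0]]' >/dev/null;f
python3 - <<'E'
from h import *
cv2.imwrite("pics/scene11.png",ctrl.grab_frame("scene")[:,:,::-1])
x,y=262,125
cv2.imwrite("pics/p18.png",cv2.resize(cv2.imread("pics/scene11.png")[y:y+45,x:x+45],None,fx=13,fy=13,interpolation=cv2.INTER_CUBIC))
E
```

```text
t 18.45 tcp [0.5677 0.1935 0.1202] mount mm [ -5.9   39.15 120.23] F mount [-0.03 -1.08  0.52] w 0.149 zhead -105.86 x [-0. -0. -1.]
t 18.62 tcp [0.5677 0.1935 0.1182] mount mm [ -5.92  39.17 118.17] F mount [ 0.23 -0.68 -0.05] w 0.147 zhead -105.86 x [-0. -0. -1.]
```

View pics/p18.png

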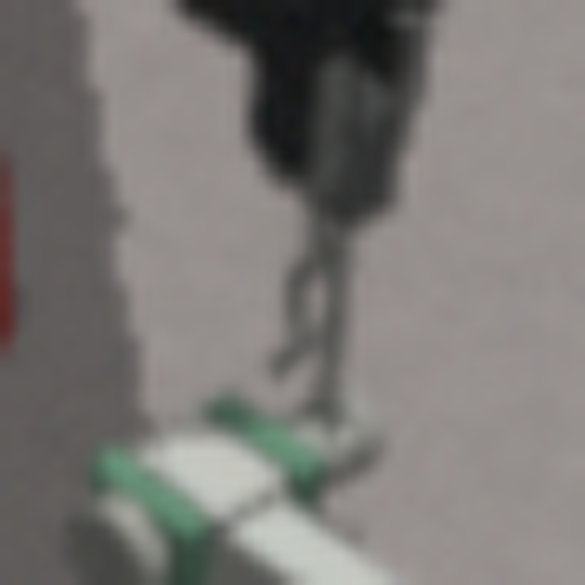

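```bash
f(){ python3 -c "from h import *;show()"; }
python3 -m creep '[[0.005,0.0015,0,0,0,0,0],[0.005,0.003,0,0,0,0,0],[0.005,0.004,0,0,0,0,0]]' >/dev/null;f
python3 -m creep '[[0.005,0.0015,0,0,0,0,0],[0.005,0.003,0,0,0,0,0],[0.005,0.004,0,0,0,0,0]]' >/dev/null;f
python3 -m creep '[[0.005,0.0015,0,0,0,0,0],[0.005,0.003,0,0,0,0,0],[0.005,0.004,0,0,0,0,0]]' >/dev/null;f
```

```text
t 18.92 tcp [0.5676 0.1935 0.1141] mount mm [ -5.95  39.17 114.07] F mount [-0.93 -1.73  1.38] w 0.151 zhead -105.86 x [-0. -0. -1.]
t 19.17 tcp [0.5676 0.1936 0.11  ] mount mm [ -5.97  39.21 110.  ] F mount [ 0.43 -2.1   0.02] w 0.148 zhead -105.86 x [-0. -0. -1.]
t 19.42 tcp [0.5676 0.1935 0.106 ] mount mm [ -5.96  39.21 106.04] F mount [ 0.58 -1.66  0.58] w 0.149 zhead -105.86 x [-0. -0. -1.]
```

```bash
f(){ python3 -c "from h import *;show()"; }
python3 -m creep '[[0.005,0.001,0,0.0003,0,0,0],[0.005,0.002,0,0.0003,0,0,0]]' >/dev/null;f
python3 -m creep '[[0.005,0.001,0,0,0,0,0],[0.005,0.002,0,0,0,0,0]]' >/dev/null;f
python3 -m creep '[[0.005,0.001,0,0,0,0,0],[0.005,0.002,0,0,0,0,0]]' >/dev/null;f
python3 -m creep '[[0.005,0.001,0,0,0,0,0],[0.005,0.002,0,0,0,0,0]]' >/dev/null;f
```

```text
t 19.58 tcp [0.5676 0.1935 0.1041] mount mm [ -5.94  39.13 104.15] F mount [-0.13 -1.74  0.16] w 0.15 zhead -105.86 x [ 0.  0. -1.]
t 19.75 tcp [0.5676 0.1935 0.1024] mount mm [ -5.95  39.15 102.38] F mount [-0.92 -0.71  2.64] w 0.145 zhead -105.85 x [ 0.  0. -1.]
t 19.92 tcp [0.5679 0.1935 0.1015] mount mm [ -5.67  39.2  101.5 ] F mount [-2.62 -2.42  8.26] w 0.15 zhead -105.85 x [ 0.001  0.    -1.   ]
t 20.08 tcp [0.5681 0.1935 0.1009] mount mm [ -5.46  39.3  100.9 ] F mount [-5.14 -2.03 13.63] w 0.15 zhead -105.83 x [ 0.002  0.    -1.   ]
```

```bash
f(){ python3 -c "from h import *;show()"; }
python3 -m creep '[[0.005,0.001,0,0,0,0,0],[0.005,0.0015,0,0,0,0,0]]' >/dev/null;f
python3 -m creep '[[0.005,0.001,0,0,0,0,0],[0.005,0.001,0,0,0,0,0]]' >/dev/null;f
python3 - <<'E'
from h import *
cv2.imwrite("pics/scene12.png",ctrl.grab_frame("scene")[:,:,::-1])
x,y=262,125
cv2.imwrite("pics/p19.png",cv2.resize(cv2.imread("pics/scene12.png")[y:y+45,x:x+45],None,fx=13,fy=13,interpolation=cv2.INTER_CUBIC))
E
```

```text
t 20.25 tcp [0.5679 0.1936 0.0993] mount mm [-5.73 39.29 99.34] F mount [-3.74 -2.71  6.61] w 0.151 zhead -105.83 x [ 0.002  0.001 -1.   ]
t 20.42 tcp [0.568  0.1935 0.0982] mount mm [-5.66 39.29 98.23] F mount [-4.54 -3.59 10.14] w 0.149 zhead -105.83 x [ 0.002  0.001 -1.   ]
```

View pics/p19.png

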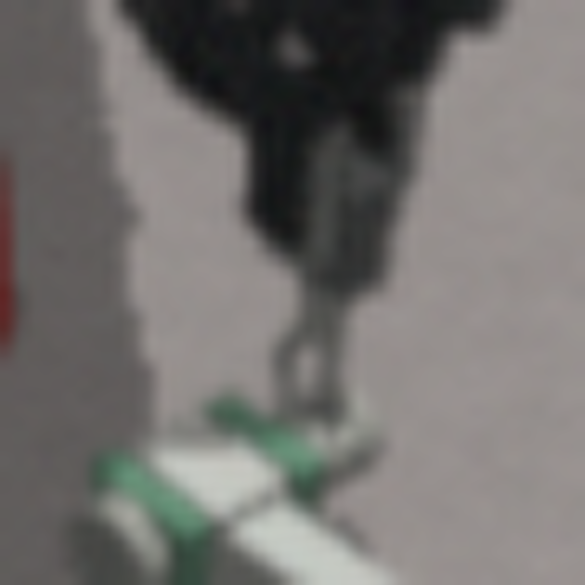

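```bash
f(){ python3 -c "from h import *;show()"; }
python3 -m creep '[[0.005,0.001,0,0,0,0,0],[0.005,0.0015,0,0,0,0,0]]' >/dev/null;f
python3 -m creep '[[0.005,0.001,0,0,0,0,0],[0.005,0.0015,0,0,0,0,0]]' >/dev/null;f
python3 -m creep '[[0.005,0.001,0,0,0,0,0],[0.005,0.0015,0,0,0,0,0]]' >/dev/null;f
```

```text
t 20.63 tcp [0.5683 0.1935 0.098 ] mount mm [-5.37 39.37 97.96] F mount [-6.93 -3.17 16.34] w 0.149 zhead -105.82 x [ 0.003  0.001 -1.   ]
t 20.8 tcp [0.5677 0.1936 0.0948] mount mm [-5.95 39.23 94.78] F mount [-4.09 -1.64  5.83] w 0.151 zhead -105.83 x [ 0.001  0.001 -1.   ]
t 20.97 tcp [0.5676 0.1936 0.0926] mount mm [-5.96 39.23 92.57] F mount [-3.95 -2.53  5.11] w 0.152 zhead -105.84 x [ 0.001  0.    -1.   ]
```

```bash
f(){ python3 -c "from h import *;show()"; }
python3 -m creep '[[0.005,0.001,0,0,0,0,0],[0.005,0.0015,0,0,0,0,0]]' >/dev/null;f
python3 -m creep '[[0.005,0.001,0,0,0,0,0],[0.005,0.0015,0,0,0,0,0]]' >/dev/null;f
```

```text
t 21.13 tcp [0.5675 0.1935 0.0901] mount mm [-6.06 39.16 90.07] F mount [-2.06 -0.85  2.33] w 0.148 zhead -105.85 x [ 0.  0. -1.]
t 21.3 tcp [0.5674 0.1935 0.0876] mount mm [-6.16 39.05 87.61] F mount [-0.55 -0.88 -0.12] w 0.149 zhead -105.86 x [-0.001  0.    -1.   ]
```

```bash
f(){ python3 -c "from h import *;show()"; }
python3 -m creep '[[0.005,0.001,0,0,0,0,0],[0.005,0.002,0,0,0,0,0]]' >/dev/null;f
python3 -m creep '[[0.005,0.001,0,0,0,0,0],[0.005,0.002,0,0,0,0,0]]' >/dev/null;f
python3 -m creep '[[0.005,0.0005,0,0,0,0,0],[0.005,0.001,0,0,0,0,0]]' >/dev/null;f
```

```text
t 21.47 tcp [0.5675 0.1934 0.0858] mount mm [-6.06 39.03 85.8 ] F mount [-1.41 -0.98 -0.13] w 0.147 zhead -105.86 x [-0. -0. -1.]
t 21.63 tcp [0.5676 0.1933 0.0837] mount mm [-5.98 38.98 83.7 ] F mount [-0.67 -1.65 -1.03] w 0.148 zhead -105.86 x [-0. -0. -1.]
t 21.8 tcp [0.5677 0.1933 0.083 ] mount mm [-5.8  39.01 83.04] F mount [ 0.21 -0.76  0.22] w 0.149 zhead -105.86 x [ 0. -0. -1.]
```

```bash
f(){ python3 -c "from h import *;show()"; }
python3 -m creep '[[0.005,0.0005,0,0,0,0,0],[0.005,0.001,0,0,0,0,0]]' >/dev/null;f
python3 -m creep '[[0.005,0.0005,0,0,0,0,0],[0.005,0.001,0,0,0,0,0]]' >/dev/null;f
python3 -m creep '[[0.005,0.0005,0,0,0,0,0],[0.005,0.001,0,0,0,0,0]]' >/dev/null;f
python3 - <<'E'
from h import *
cv2.imwrite("pics/scene13.png",ctrl.grab_frame("scene")[:,:,::-1])
x,y=262,125
cv2.imwrite("pics/p20.png",cv2.resize(cv2.imread("pics/scene13.png")[y:y+45,x:x+45],None,fx=13,fy=13,interpolation=cv2.INTER_CUBIC))
E
```

```text
t 21.97 tcp [0.5678 0.1933 0.0823] mount mm [-5.76 39.   82.3 ] F mount [ 0.14 -1.35 -1.17] w 0.152 zhead -105.86 x [ 0. -0. -1.]
t 22.13 tcp [0.5677 0.1933 0.0814] mount mm [-5.81 39.   81.39] F mount [-0.28 -1.7   0.94] w 0.149 zhead -105.86 x [ 0. -0. -1.]
t 22.3 tcp [0.5677 0.1934 0.0809] mount mm [-5.85 39.09 80.87] F mount [-2.4  -2.19  4.3 ] w 0.145 zhead -105.85 x [ 0.  0. -1.]
```

View pics/p20.png

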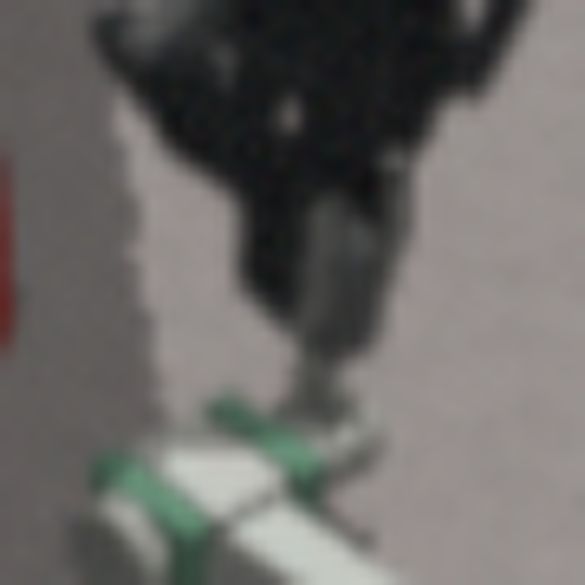

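```bash
f(){ python3 -c "from h import *;show()"; }
python3 -m creep '[[0.005,0.0005,0,0,0,0,0],[0.005,0.0005,0,0,0,0,0]]' >/dev/null;f
python3 -m creep '[[0.018,0,0,0,0,0,0],[0.026,0,0,0,0,0,0],[0.036,0,0,0,0,0,0],[0.045,0,0,0,0,0,0],[0.045,0,0,0,0,0,0]]' >/dev/null;f
python3 -m creep '[[0.045,-0.008,0,0,0,0,0],[0.045,-0.025,0,0,0,0,0],[0.045,-0.055,0,0,0,0,0],[0.045,-0.09,0,0,0,0,0],[0.045,-0.12,0,0,0,0,0],[0.045,-0.13,0,0,0,0,0]]' >/dev/null;f
python3 - <<'E'
from h import *
cv2.imwrite("pics/scene14.png",ctrl.grab_frame("scene")[:,:,::-1])
x,y=257,125
cv2.imwrite("pics/p21.png",cv2.resize(cv2.imread("pics/scene14.png")[y:y+45,x:x+50],None,fx=13,fy=13,interpolation=cv2.INTER_CUBIC))
E
```

```text
t 22.52 tcp [0.5677 0.1934 0.0807] mount mm [-5.83 39.1  80.71] F mount [-3.98 -1.62  4.99] w 0.151 zhead -105.85 x [ 0.001  0.    -1.   ]
t 22.93 tcp [0.5676 0.1935 0.0795] mount mm [-5.96 39.13 79.5 ] F mount [0.26 0.12 0.38] w 0.527 zhead -105.86 x [-0. -0. -1.]
t 23.43 tcp [0.5693 0.1935 0.2166] mount mm [ -4.32  39.64 216.62] F mount [-0.31 -0.08  0.49] w 0.524 zhead -105.87 x [ 0.008  0.003 -1.   ]
```

View pics/p21.png

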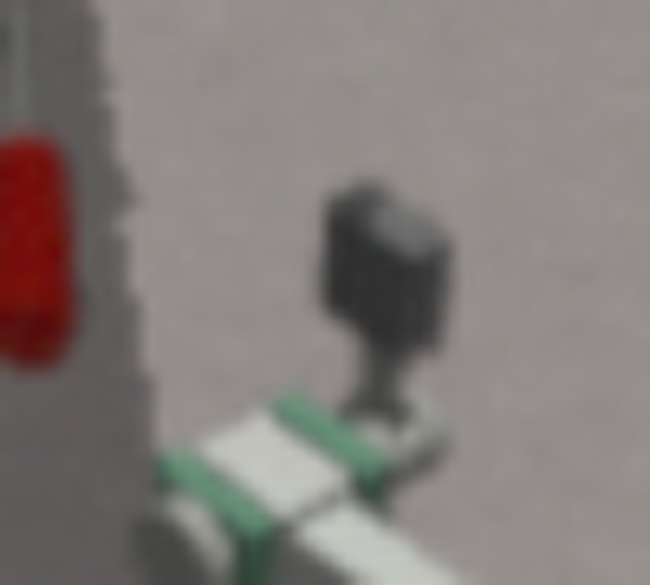

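```bash
f(){ python3 -c "from h import *;show()"; }
python3 -m creep '[[0.045,0,0.003,-0.01,0,0,0],[0.045,0,0.008,-0.03,0,0,0],[0.045,0,0.01,-0.06,0,0,0],[0.045,0,0.01,-0.095,0,0,0],[0.045,0,0.01,-0.13,0,0,0],[0.045,0,0.01,-0.165,0,0,0],[0.045,0,0.01,-0.2,0,0,0],[0.045,0,0.01,-0.225,0,0,0],[0.045,0,0.01,-0.24,0,0,0],[0.045,0,0.01,-0.24,0,0,0]]' >/dev/null;f
python3 - <<'E'
from h import *
import ov
for n in("scene","top"):cv2.imwrite(f"pics/{n}15.png",ctrl.grab_frame(n)[:,:,::-1])
sg=[(ov.box(-20,10,32.5,46.5,105,137),(255,0,255)),([((0,40,105),(0,40,85))],(0,255,255))]
a=ov.draw("pics/scene15.png","scene",MP,sg,257,125,50,50,8,"pics/x.png")
b=ov.draw("pics/top15.png","top",MP,sg,165,170,50,50,8,"pics/x.png")
c=cv2.resize(cv2.imread("pics/scene15.png")[125:175,257:307],None,fx=8,fy=8,interpolation=2)
cv2.imwrite("pics/p22.png",np.hstack([a,b]))
E
```

```text
t 24.32 tcp [0.642  0.4249 0.2043] mount mm [  2.64 282.08 204.34] F mount [-0.63  0.59  0.05] w 0.529 zhead -105.71 x [-0.005 -0.004 -1.   ]
```

View pics/p22.png

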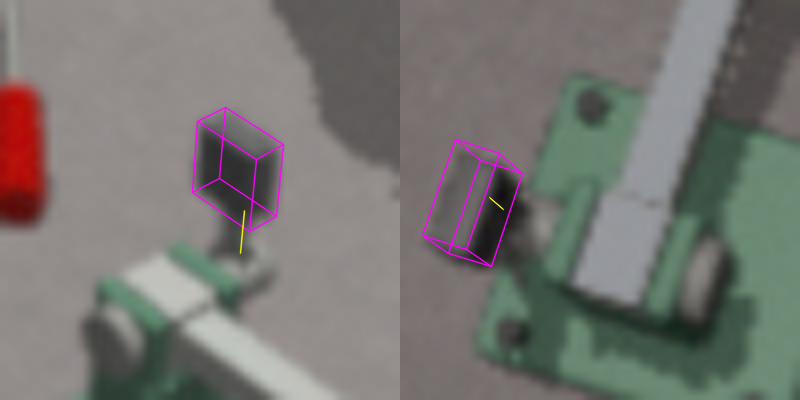

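View pics/top15.png

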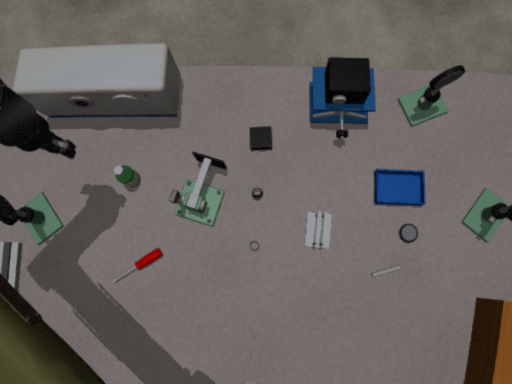

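View pics/scene15.png

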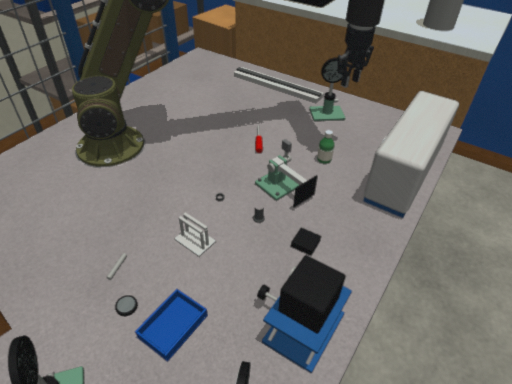

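```bash
python3 -c "
from cell import ctrl
print(ctrl.finish_job())"
```

```text
the job is handed in; nothing more can be done
None
```

The pin is home and the R-clip is seated through its cross hole, bow over the pin on the mount −x side. I let the clip go and handed the job in at about t = 24.4 s; no verdict came back.

- **Pin:** It slid in about 12 mm at 6–7 N and then stopped hard. The highest force I read there was 12.4 N.
- **Clip:** I found the hole in the scene camera at about mount y = +40 mm. The leg went in on the first try, so I did not need to search. The bow rode over the pin at up to about 16 N, pulled itself in, and came to a stop (about 5 N when I checked it).
- **Last checks:** The tab matched its seated outline (origin 105 mm up) in both cameras, with the clip upright and the pin head flat on the fork. The bystanders were where they started, and the gripper was open and clear of everything. I had no direct reading of the bow's opening; I judged it closed from the drop in force and the clip's height.

**What disagreed or went wrong:**
- **Reported TCP:** The real fingertips sat about 33 mm farther back along the tool than the reported TCP. I saw this in the pictures, confirmed it with a light touch (about 10 N) on top of the mount at the pin head, and corrected for it.
- **Wrong units:** My first two moves gave shifts in millimetres where metres were expected, so the arm overshot to about (0.67, −0.13, 0.05). The pictures and forces showed it touched nothing.

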